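# Set the bump tester and bring the keyed sample stack under its striker

## Task

Get the counter's bump tester ready for the next demonstration: first draw the blue sprung striker arm back by its yellow knob until the red hair-trigger catch hooks it, and leave it set without ever letting it fly. Then, with the carrier still at the loading end of the rail, stack every loose keyed plate squarely on it, fully seated with each notch over the yellow key below, and the orange phone sample on top. Finally slide the loaded carrier along the rail until it clicks into the detent at the red marks, with the stack still seated and the striker still set, and leave the other goods on the counter where they are.

Things in the scene. Friction and masses are not known exactly. Their poses are not given: they have to be found in the camera images.
- stand: Bump tester: grey base 8 mm thick, fixed to the counter. Origin on the counter under the middle of the rail; +y runs along the rail from the loading end to the striker, +x away from the robot. The rail spans y -180 to 190 mm. Red marks at y = 90 mm show the strike station; the striker pivot is at x 130, y 90 mm, the catch pivot near x 116, y 244 mm.
- striker (a joint): Angle (rad) of the blue arm, 150 mm long, at 44 to 56 mm height, about a vertical pivot. 0: at rest along the stand's -x, across the strike station; grows as it is drawn towards the stand's +y (clockwise from above); stop at 1.25. Spring: 1.5 N at the knob at 0, 6 N at 1.15. Near 1.0 its tip pin pushes the catch aside; past 1.16 the catch snaps in; eased forward, the arm rests on it at about 1.15.
- catch (a joint): Angle (rad) of the red catch: 0 closed (its light spring keeps it there), up to 0.35 swung outwards. It is closed both before and after the arm is hooked; while the pin passes it reaches about 0.15. Swinging it out about 0.05, by some 1.5 N on its tab, fires a set striker.
- striker_knob (a point): Centre of the top of the striker's yellow upright knob: 18 mm in diameter, 46 mm tall, its top 102 mm above the counter, 115 mm from the pivot. It is fixed to the arm.
- striker_pivot (a point): Point on the striker's vertical pivot axis, 58 mm above the counter.
- catch_tab (a point): Top of the outer tab of the red catch, 42 mm above the counter; a light touch outwards fires a set striker. The catch lies at 26 to 42 mm height, beyond the tip of the drawn arm.
- carrier (a joint): Position (m) of the carrier on the rail: 0 at the loading end's stop, growing along the stand's +y; 0.170 is centred in the sprung detent of the strike station (red marks), which holds it with about 5 N; end stop 0.205. About 1.2 N of friction. Starts within 0 to 0.04; below 0.08 counts as the loading end.
- carrier_deck (a point): Centre of the loading place on the carrier's aluminium deck (80 by 130 mm), on its top face, 30 mm above the counter; axes as the stand's. The deck has a yellow half-round key like the plates': 15 mm wide, 6 mm high, from 13 to 26 mm in +y of this point.
- carrier_post (a point): Centre of the top of the carrier's black upright push post: 18 mm in diameter, 65 mm tall, its top 95 mm above the counter, 75 mm in -y of the loading place.
- plate_a: Grey keyed plate, 56 by 56 by 16 mm, 90 g; may be absent. Origin: centre of its underside; z up. On top a yellow half-round key 15 mm wide, 6 mm high, from 13 to 26 mm in +y; beneath, on the same side, a notch: a slot 19 mm wide, 7 mm deep, 18 mm long, open at the underside and at the +y edge. Seated: +y along the carrier's +y, 16 mm above the origin of the one below. Any order.
- plate_b: Blue keyed plate, 56 by 56 by 16 mm, 90 g; may be absent. Origin: centre of its underside; z up. On top a yellow half-round key 15 mm wide, 6 mm high, from 13 to 26 mm in +y; beneath, on the same side, a notch: a slot 19 mm wide, 7 mm deep, 18 mm long, open at the underside and at the +y edge. Seated: +y along the carrier's +y, 16 mm above the origin of the one below. Any order.
- plate_c: Green keyed plate, 56 by 56 by 16 mm, 90 g; may be absent. Origin: centre of its underside; z up. On top a yellow half-round key 15 mm wide, 6 mm high, from 13 to 26 mm in +y; beneath, on the same side, a notch: a slot 19 mm wide, 7 mm deep, 18 mm long, open at the underside and at the +y edge. Seated: +y along the carrier's +y, 16 mm above the origin of the one below. Any order.
- plate_d: Black keyed plate, 56 by 56 by 16 mm, 90 g; may be absent. Origin: centre of its underside; z up. On top a yellow half-round key 15 mm wide, 6 mm high, from 13 to 26 mm in +y; beneath, on the same side, a notch: a slot 19 mm wide, 7 mm deep, 18 mm long, open at the underside and at the +y edge. Seated: +y along the carrier's +y, 16 mm above the origin of the one below. Any order.
- plate_e: Red keyed plate, 56 by 56 by 16 mm, 90 g; may be absent. Origin: centre of its underside; z up. On top a yellow half-round key 15 mm wide, 6 mm high, from 13 to 26 mm in +y; beneath, on the same side, a notch: a slot 19 mm wide, 7 mm deep, 18 mm long, open at the underside and at the +y edge. Seated: +y along the carrier's +y, 16 mm above the origin of the one below. Any order.
- sample: Orange phone sample, the same plate (56 by 56 by 16 mm, 100 g) with a flat dark phone model 4 mm high and a yellow stripe near its +y edge on top, and no key on top; always present, goes topmost. Origin: centre of its underside. Beneath, at +y, the same notch: a slot 19 mm wide, 7 mm deep, 18 mm long, open at the underside and at the +y edge.
- cleaner: Bystander: bottle, 52 mm in diameter, 130 mm tall; origin at its foot.
- case_box: Bystander: white flat box, 70 by 110 by 28 mm; origin under its centre.
- charger_box: Bystander: cardboard box, 70 by 90 by 45 mm; origin under its centre.
- puck: Bystander: white charging puck, 64 mm in diameter, 14 mm high; origin under its centre.

How it is judged:
By the outcome, as a careful person would: the job done as asked, in the order asked, and still so for the second after the job is handed in, with the robot touching nothing.
Of plate_a, plate_b, plate_c, plate_d, plate_e only 3 to 5 are there at a start; the rules pass over those that are not, and their reading is None.
At some moment in a run one of plate_a, plate_b, plate_c, plate_d, plate_e, sample may be knocked a few centimetres aside while the robot is not near it.
It also fails if it takes over 210 s, if anything falls off the work surface, if the arm or the gripper's body presses on something with over 40 N, if the wrist force passes 120 N, or if a joint passes its speed limit or range.

## Robot

A 7-joint arm with a two-finger parallel gripper is mounted at the origin on the work surface. World frame = base frame: x ahead of the robot, y to its left, z up, the work surface at z = 0. Lengths are in m, angles in rad, forces in N, time in s.
With the tool pointing down it reaches from about 0.425 to 0.825 m from the base axis. Payload 3.6 kg.
Tool frame: the origin (TCP) lies midway between the tips of the shut fingers; the grasp point (between the pads) lies 19 mm behind it; z points along the fingers, y is the line along which they close (so a half turn about z gives the same grasp; the last joint's range is limited). The gripper opens to 85 mm and grips with 20 to 120 N. Pads are 22 mm wide; open, the fingers measure 114 mm over their backs; the gripper's body (76 mm by 85 mm) begins 54 mm behind the grasp point. The pads swing forward as they close: fully open they stand 13 mm farther back than shut.
Start: joints at [-1.341, 0.615, -0.013, 1.423, 0.008, 1.103, -0.04], TCP at [0.164, 0.629, 0.231] pointing down, gripper open.
Joint ranges: [-3.12, 3.12], [-0.3, 2.06], [-1.34, 1.32], [0.26, 2.42], [-1.36, 4.5], [0.01, 1.98], [-2.84, 2.84]. Speed limits (rad/s): [2.79, 2.79, 3.14, 3.14, 3.14, 3.14, 3.14].

## Interface

Orientations are given as a rotation vector (axis times angle).
In Python, from cell import ctrl, viewer, workorder, cut_out gives the robot as it stands.
- The arm moves only by the tool apply_moves, never from a script. Its arguments are lists of equal length, an entry for each row: "linear": the shift along the tool's x, y, z normalised to -1 to 1, where 1 is 25 mm, a list of three; "rot": the turn, a rotation vector about the tool's x, y, z normalised to -1 to 1, where 1 is 0.12 rad, a list of three; "gripper": the closure, from 0 (fully open) to 1 (shut). In form: {"linear": [[x, y, z], ...], "rot": [[ax, ay, az], ...], "gripper": [gripper, ...]}. A call has 1 to 20 rows; each row shifts and turns the commanded pose from where the row before left it, along the tool's axes as they then stand; what a row does not reach is not made up. A row lasts 1/10 s, in which the tool goes at most 50 mm and 8.59 degrees, less where a joint would pass 70% of its speed; a pose out of reach is approached as far as the arm can. A call with a number of a shift or a turn outside -1 to 1 is refused whole. A call with a gripper value outside its range is refused whole. The fingers move at their own pace and stop on an object; the grip force is fixed at half the most. Time passes only in rows, so rows that do not move let the fingers close. It gives the time, the measured TCP pose, the force, the opening and the grip force at its end, in the units of the state.
- ctrl.get_obs(): the state, without advancing time (a new reading comes with each control period).
- viewer.capture(name): name is "scene" or "top"; returns the picture (420x560x3 uint8, blue, green, red); there is no depth.
- viewer.camera_model(name): a dict with "fx", "fy", "cx", "cy" (pixels), "k1" (the pictures are not rectified: a ray, as slopes to the right and down, at radius r is drawn at 1 + k1 r^2 times it, then the intrinsics apply), "T" (4x4, takes a point from camera to world coordinates). Camera axes: x right, y down, z forward; pixel columns grow to the right and rows downward; lengths in m; the calibration is good to about 2 mm. A picture is of the moment at which its call begins. camera_model takes no time and is no camera call.
- workorder.finish_job(): hands the job in; it is judged then, once.
Trained networks look in the newest picture that a camera, given by its name, has taken for a name from the list of things; names that differ only in an ending like _2 or _b are one class to them, and where a whole thing is asked for, a point or a joint stands for the part that bears it (a point fixed in the world has none). Each returns a list of dicts, best first, with "p" (0 to 1); they miss things now and then, are a little off and sometimes report something else, mostly with a low value. They report only what shows in the picture. A call takes as long as a camera call.
- cut_out(camera, thing): "region" (420x560 bool, what is visible of it) and "rect" ([left, top, right, bottom] in pixels, round what is visible of it).
The state is a dict: "t": time; "qpos": joint angles; "joint_vel": joint speeds; "joint_torque": joint torques, N m; "eef_pos": TCP position; "tool_rot": TCP orientation; "contact_force": force on the tool from outside, world axes, zero at the start; "moment": the same for the moment, N m; "gripper_width": finger opening in m; "grip_force": force on a finger pad.
Only numpy, scipy, OpenCV 4.12 (cv2) and the standard library are available. Lean on these libraries where they do the work, as an engineer would, in place of code of your own. Each camera call takes 0.05 s, during which the arm holds its last target. There are 200 camera calls.

## Working session

There is one attempt and no reset: what is moved stays moved. The work goes in short steps, Python scripts to look and compute and a tool call to move; the robot and the scene stay as the last step left them, time stands still between calls to the robot, and variables do not carry over. Pictures are saved under pics/ and viewed, at most 14 in all, crops included, and the job is handed in when it is done.

Besides the shell and the picture viewer there is one more tool, called in YAML: its name, and indented under it one key for each argument. apply_moves: Moves the arm, as the interface text tells. Its arguments: {"type":"object","properties":{"linear":{"type":"array"},"rot":{"type":"array"},"gripper":{"type":"array"}},"required":["linear","rot","gripper"]}

```bash
ls; mkdir -p pics; python3 - <<'E'
from cell import ctrl, viewer
import cv2,numpy as np
for n in ("scene","top"):
    cv2.imwrite(f"pics/{n}0.png",viewer.capture(n)); m=viewer.camera_model(n); print(n,m)
print(ctrl.get_obs())
E
```

```text
pics
scene {'fx': 538.4184362355771, 'fy': 538.4184362355771, 'cx': 275.6735402632167, 'cy': 207.8968713501149, 'k1': 0.051857587869982076, 'T': array([[ 0.72816927,  0.38727282, -0.56549914,  1.39300452],
       [ 0.68532974, -0.4229874 ,  0.59279406, -0.88145933],
       [-0.00962599, -0.8192078 , -0.57341601,  0.94482584],
       [ 0.        ,  0.        ,  0.        ,  1.        ]])}
top {'fx': 420.15532009520535, 'fy': 420.15532009520535, 'cx': 277.9939786411038, 'cy': 209.4863218941226, 'k1': -0.12162658712983226, 'T': array([[-0.01348271, -0.99332898,  0.11452405,  0.42670004],
       [-0.99973897,  0.01550446,  0.01678104, -0.00159739],
       [-0.01844473, -0.1142679 , -0.99327873,  1.29323578],
       [ 0.        ,  0.        ,  0.        ,  1.        ]])}
{'t': 0.1, 'qpos': array([-1.34148004,  0.61582588, -0.01263386,  1.42477683,  0.00813326,
        1.10340578, -0.04041488]), 'joint_vel': array([ 0.00064929, -0.00092292,  0.00126756, -0.00464468,  0.00197358,
        0.00156539, -0.00126899]), 'joint_torque': array([ 1.49535183e-03, -4.70385218e+01,  2.60424195e-01, -1.71572900e+01,
        1.01236888e-02,  5.85966278e-03, -2.27345788e-05]), 'eef_pos': array([0.16428322, 0.62816726, 0.23023911]), 'tool_rot': array([-0.40058336, -3.11569289,  0.00369373]), 'contact_force': array([-0.71763858, -0.24170483, -0.04818796]), 'moment': array([-0.00626144, -0.02973155, -0.01469636]), 'grip_force': 0.0, 'gripper_width': 0.08555360303611749}
```

View pics/top0.png

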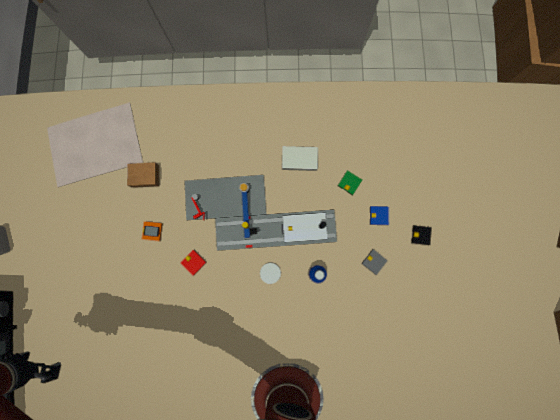

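View pics/scene0.png

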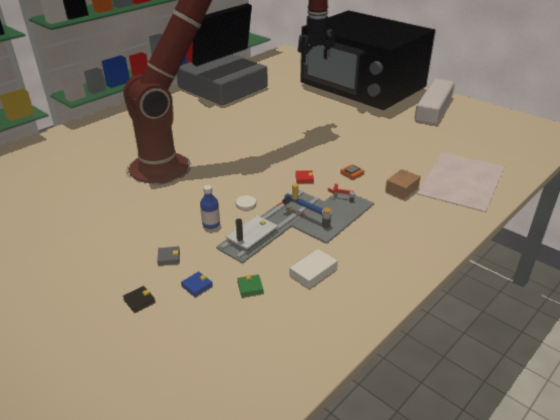

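```bash
cat > h.py <<'E'
import numpy as np,cv2
from scipy.optimize import minimize
from scipy.spatial.transform import Rotation as Ro
from cell import ctrl,viewer,cut_out
M={n:viewer.camera_model(n) for n in("top","scene")}
def proj(n,P):
    m=M[n];T=m["T"];p=(np.atleast_2d(P)-T[:3,3])@T[:3,:3];s=p[:,:2]/p[:,2:]
    s=s*(1+m["k1"]*(s**2).sum(1,keepdims=True));return s*[m["fx"],m["fy"]]+[m["cx"],m["cy"]]
def ray(n,uv,z):
    m=M[n];d=(np.atleast_2d(uv)-[m["cx"],m["cy"]])/[m["fx"],m["fy"]];s=d.copy()
    for _ in range(8): s=d/(1+m["k1"]*(s**2).sum(1,keepdims=True))
    T=m["T"];v=np.c_[s,np.ones(len(s))]@T[:3,:3].T
    return (T[:3,3]+v*((z-T[2,3])/v[:,2:]))[:,:2]
def yel(img):
    h=cv2.cvtColor(img,cv2.COLOR_BGR2HSV);return (h[...,0]>20)&(h[...,0]<34)&(h[...,1]>150)&(h[...,2]>90)
def box(x,y,a,z0=0,s=.028,h=.016):
    c,q=np.cos(a),np.sin(a);C=np.array([(i*s,j*s) for i in(-1,1) for j in(-1,1)])@np.array([[c,q],[-q,c]])+[x,y]
    return np.vstack([np.c_[C,np.full(4,z0)],np.c_[C,np.full(4,z0+h)]])
def plate(name,imgs,z0=0):
    regs={};key=[]
    for n in imgs:
        r=[d for d in cut_out(n,name)[:1] if d["p"]>.4]
        if not r: continue
        R=r[0]["region"].astype(np.uint8);R=cv2.morphologyEx(R,cv2.MORPH_CLOSE,np.ones((5,5)));regs[n]=R
        Y=yel(imgs[n])&(cv2.dilate(R,np.ones((3,3)))>0)
        if Y.sum()>2: key.append(ray(n,np.argwhere(Y)[:,::-1].mean(0),z0+.02)[0])
    if not regs: return None
    n0=list(regs)[0];c=ray(n0,np.argwhere(regs[n0])[:,::-1].mean(0),z0+.014)[0]
    def cost(p):
        e=0
        for n,R in regs.items():
            u=proj(n,box(*p,z0=z0));u=cv2.convexHull(u.astype(np.float32))[:,0];A=np.zeros((1680,2240),np.uint8)
            lo=np.floor(u.min(0)-25).astype(int);A=np.zeros((400,400),np.uint8)
            cv2.fillConvexPoly(A,np.round((u-lo+.5)*4*16).astype(np.int32),255,shift=4)
            A=cv2.resize(A,(100,100),interpolation=cv2.INTER_AREA)/255.
            e+=np.abs(A-R[lo[1]:lo[1]+100,lo[0]:lo[0]+100]).sum()/u.shape[0]**0/300
        return e
    k=np.mean(key,0)-c if key else np.array([0,1.]);a=np.arctan2(k[1],k[0])-np.pi/2
    best=min((minimize(cost,[*c,a+d],method="Nelder-Mead",options=dict(initial_simplex=np.array([*c,a+d])+np.array([[0,0,0],[.004,0,0],[0,.004,0],[0,0,.15]]),xatol=1e-4)) for d in(-.3,0,.3)),key=lambda r:r.fun)
    x,y,b=best.x
    if key:
        b=min((b+i*np.pi/2 for i in range(-4,5)),key=lambda t:abs(t-a))
    return np.round([x,y,b],4),round(best.fun,3),list(regs),len(key),np.round(a,2)
def tool():
    o=ctrl.get_obs();R=Ro.from_rotvec(o["tool_rot"]);return o["eef_pos"],R
def to(x,y,z,yaw):
    """shift in tool axes (units of 25 mm) and turn about tool z (units .12) to TCP x,y,z with closing line at yaw"""
    p,R=tool();m=R.as_matrix();cur=np.arctan2(m[1,1],m[0,1])
    d=(yaw-cur+np.pi/2)%np.pi-np.pi/2
    G=np.column_stack([[np.sin(cur+d),-np.cos(cur+d),0],[np.cos(cur+d),np.sin(cur+d),0],[0,0,-1]])
    rv=(R.inv()*Ro.from_matrix(G)).as_rotvec()
    dv=np.array([x,y,z])-p
    print("at",p.round(4),"yaw",round(cur,3),"| tool shift units",(m.T@dv/.025).round(2),"rot units",(rv/.12).round(2),"| in final axes",(G.T@dv/.025).round(2))
E
python3 - <<'E'
from h import *
im={n:viewer.capture(n) for n in("top","scene")}
for p in "plate_a plate_b plate_c plate_d plate_e sample".split(): print(p,plate(p,im))
for n,z in(("striker_knob",.102),("carrier_post",.095),("carrier_deck",.03),("catch_tab",.04),("cleaner",.13),("puck",.014)):
    for c in im:
        for d in cut_out(c,n)[:1]: q=np.argwhere(d["region"])[:,::-1].mean(0);print(n,c,round(d["p"],2),np.round(d["rect"]),q.round(1),ray(c,q,z).round(4))
Y=yel(im["top"]).astype(np.uint8);k,l,s,c=cv2.connectedComponentsWithStats(Y)
for i in range(1,k):
    if s[i,4]>3: print(s[i,4],c[i].round(1),ray("top",c[i],.1).round(4),ray("top",c[i],.035).round(4))
E
```

```text
plate_a (array([ 0.4167,  0.2828, -2.3829]), np.float64(0.909), ['top', 'scene'], 2, np.float64(-3.1))
plate_b (array([ 0.4167,  0.2828, -2.3829]), np.float64(0.909), ['top', 'scene'], 2, np.float64(-3.1))
plate_c (array([ 0.4167,  0.2828, -2.3829]), np.float64(0.909), ['top', 'scene'], 2, np.float64(-3.1))
plate_d (array([ 0.4167,  0.2828, -2.3829]), np.float64(0.909), ['top', 'scene'], 2, np.float64(-3.1))
plate_e (array([ 0.4167,  0.2828, -2.3829]), np.float64(0.909), ['top', 'scene'], 2, np.float64(-3.1))
sample (array([ 0.5133,  0.4149, -0.1203]), np.float64(0.267), ['top', 'scene'], 1, np.float64(-0.19))
striker_knob top 0.86 [239. 184. 258. 236.] [246.4 211.2] [[0.5606 0.109 ]]
striker_knob scene 0.87 [284. 180. 336. 220.] [306.2 203.1] [[0.6082 0.0635]]
carrier_post top 0.84 [283. 215. 327. 244.] [303.8 226.8] [[ 0.5138 -0.0544]]
carrier_post scene 0.81 [228. 213. 278. 255.] [251.1 231.6] [[ 0.5812 -0.1237]]
carrier_deck top 0.87 [281. 212. 329. 244.] [303.8 226.9] [[ 0.5184 -0.0572]]
carrier_deck scene 0.79 [226. 213. 275. 252.] [251.4 231.7] [[ 0.5201 -0.0656]]
catch_tab top 0.67 [179. 249. 210. 277.] [192.4 261.6] [[0.4183 0.2778]]
cleaner top 0.59 [308. 265. 325. 286.] [316.8 273.7] [[ 0.3818 -0.0862]]
cleaner scene 0.79 [201. 186. 224. 226.] [209.3 208.6] [[ 0.4625 -0.1596]]
puck top 0.76 [260. 264. 278. 285.] [270.2 273.3] [[0.3805 0.0463]]
puck scene 0.72 [234. 195. 259. 208.] [245.4 202. ] [[0.3849 0.0413]]
13 [243.3 186.5] [[0.6327 0.1177]] [[0.6439 0.1242]]
20 [346.7 187. ] [[ 0.6262 -0.1801]] [[ 0.6371 -0.1898]]
15 [373.4 214.6] [[ 0.5453 -0.2542]] [[ 0.5518 -0.268 ]]
30 [244.6 224.5] [[0.5227 0.1144]] [[0.528  0.1207]]
12 [290.  227.5] [[ 0.5122 -0.0149]] [[ 0.5168 -0.0156]]
5 [143.2 229.2] [[0.5129 0.4101]] [[0.5176 0.4325]]
23 [416.  234.2] [[ 0.487  -0.3755]] [[ 0.4903 -0.3959]]
17 [187.6 258. ] [[0.429  0.2783]] [[0.4291 0.2935]]
19 [369.6 257.9] [[ 0.4221 -0.2391]] [[ 0.4219 -0.252 ]]
```

```bash
python3 - <<'E'
s=open('h.py').read()
s=s.replace('''        r=[d for d in cut_out(n,name)[:1] if d["p"]>.4]
''','''        r=[d for d in (cut_out(n,name) if name=="sample" else dets(n)) if d["p"]>.3 and (name=="sample" or colour(imgs[n],d["region"])==name)][:1]
''')
s=s.replace('def plate(','''_d={}
def dets(n):
    if n not in _d: _d[n]=cut_out(n,"plate_a")
    return _d[n]
def colour(img,R):
    E=cv2.erode(R.astype(np.uint8),np.ones((3,3)))>0;b=np.median(img[(E if E.sum()>8 else R)&~yel(img)],0).astype(int)
    if b.max()-b.min()<45: return "plate_a" if b.max()>55 else "plate_d"
    return ["plate_b","plate_c","plate_e"][int(b.argmax())]
def plate(''')
open('h.py','w').write(s)
E
python3 - <<'E'
from h import *
im={n:viewer.capture(n) for n in("top","scene")}
for p in "plate_a plate_b plate_c plate_d plate_e".split(): print(p,plate(p,im))
for n in im: print([(colour(im[n],d["region"]),round(d["p"],2)) for d in dets(n)])
def st(P,q): # stand pose x,y,a ; q carrier y of loading place
    pass
c=im["top"][205:255,205:345];cv2.imwrite("pics/rail.png",cv2.resize(im["top"][165:265,170:350],None,fx=4.4,fy=4.4,interpolation=cv2.INTER_CUBIC))
E
```

```text
plate_a (array([ 0.4091, -0.2708, -0.6584]), np.float64(0.321), ['top', 'scene'], 2, np.float64(-0.78))
plate_b (array([ 0.5519, -0.2904, -0.0146]), np.float64(0.292), ['top', 'scene'], 2, np.float64(0.03))
plate_c (array([ 0.6549, -0.2042,  0.949 ]), np.float64(0.395), ['top', 'scene'], 2, np.float64(1.18))
plate_d (array([ 0.4878, -0.4209, -0.1505]), np.float64(0.238), ['top', 'scene'], 2, np.float64(-0.15))
plate_e (array([ 0.4136,  0.2831, -0.7154]), np.float64(0.268), ['top', 'scene'], 1, np.float64(-0.7))
[('plate_e', 0.88), ('plate_a', 0.79), ('plate_c', 0.61), ('plate_d', 0.59), ('plate_b', 0.58), ('plate_e', 0.15)]
[('plate_a', 0.96), ('plate_b', 0.88), ('plate_c', 0.88), ('plate_e', 0.73), ('plate_d', 0.67)]
```

View pics/rail.png

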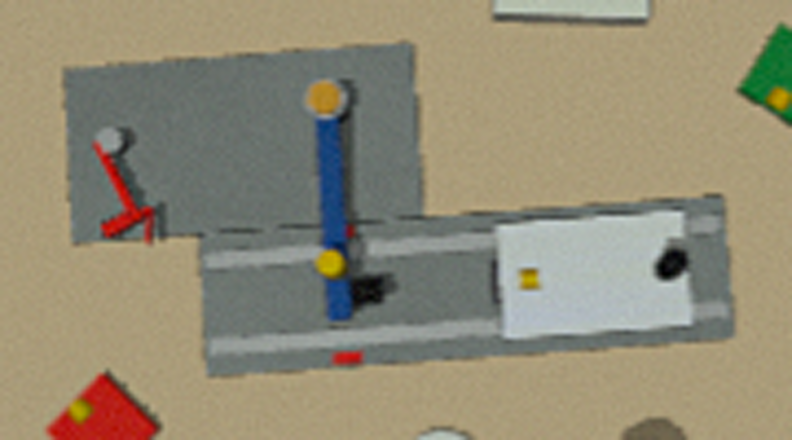

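```bash
python3 - <<'E'
from h import *
c=lambda u,v:[u/4.4+170,v/4.4+165]
P=ray("top",[c(203,237),c(208,376),c(733,336),c(722,197)],.008);print(P.round(4))
L=(P[0]+P[1])/2;R=(P[2]+P[3])/2;d=L-R;print(np.hypot(*d));a=np.arctan2(-d[0],d[1]);yv=np.array([-np.sin(a),np.cos(a)]);xv=np.array([np.cos(a),np.sin(a)])
O=(L+R)/2-yv*.005;print("a",a,"O",O)
W=lambda x,y:(O+xv*x+yv*y).round(4)
S=lambda p:((p-O)@np.array([xv,yv]).T).round(4)
print("pivot",W(.13,.09),"knob",W(.015,.09),"catch",W(.116,.244))
for n,p,z in(("knob",c(331,261),.102),("post",c(672,260),.095),("pivot",c(322,97),.058),("key",c(529,279),.036),("catchpiv",c(108,138),.042),("mark",c(348,358),.010)):
    q=ray("top",[p],z)[0];print(n,q.round(4),"stand",S(q))
print(S(ray("top",[c(498,226),c(505,339),c(692,322),c(684,211)],.03)))
to(.526,.115,.2,a)
E
```

```text
[[ 0.5487  0.2116]
 [ 0.4514  0.2079]
 [ 0.4741 -0.1576]
 [ 0.5713 -0.1526]]
0.36551834639076636
a 0.061957936184396205 O [0.51169009 0.02235314]
pivot [0.6359 0.1202] knob [0.5211 0.1131] catch [0.6124 0.2731]
knob [0.523  0.1125] stand [0.0168 0.0893]
post [ 0.5208 -0.1087] stand [ 0.001  -0.1313]
pivot [0.6382 0.1223] stand [0.1325 0.0919]
key [ 0.514  -0.0162] stand [-0.0001 -0.0387]
catchpiv [0.615  0.2723] stand [0.1186 0.2431]
mark [0.4627 0.1098] stand [-0.0434  0.0904]
[[ 0.0383 -0.0204]
 [-0.0393 -0.0192]
 [-0.0376 -0.1474]
 [ 0.0387 -0.1486]]Traceback (most recent call last):
  File "<stdin>", line 12, in <module>
  File "h.py", line 59, in to
    rv=(R.inv()*Ro.from_matrix(G)).as_rotvec()
                ~~~~~~~~~~~~~~^^^
  File "scipy/spatial/transform/_rotation.pyx", line 1143, in scipy.spatial.transform._rotation.Rotation.from_matrix
ValueError: Non-positive determinant (left-handed or null coordinate frame) in rotation matrix 0: [[ 0.0619183   0.99808122  0.        ]
 [-0.99808122  0.0619183   0.        ]
 [ 0.          0.         -1.        ]].
```

```bash
sed -i 's/\[np.sin(cur+d),-np.cos(cur+d),0\]/[-np.sin(cur+d),np.cos(cur+d),0]/' h.py; cat >> h.py <<'E'
A=.062;O=np.array([.512,.0224]);xv=np.array([np.cos(A),np.sin(A)]);yv=np.array([-np.sin(A),np.cos(A)])
W=lambda x,y:O+xv*x+yv*y
E
python3 - <<'E'
from h import *
to(.522,.113,.2,np.pi/2+A);to(.522,.113,.069,np.pi/2+A)
E
```

```text
at [0.1644 0.6288 0.2313] yaw 1.315 | tool shift units [-19.06 -16.35   1.25] rot units [-0.   -0.   -2.65] | in final axes [-13.   -21.48   1.25]
at [0.1644 0.6288 0.2313] yaw 1.315 | tool shift units [-19.06 -16.35   6.49] rot units [-0.   -0.   -2.65] | in final axes [-13.   -21.48   6.49]
```

apply_moves:
  linear:
    - [0, 0, 0]
    - [0, 0, 0]
    - [0, 0, 0]
    - [-0.6, -1, 0]
    - [-0.6, -1, 0]
    - [-0.6, -1, 0]
    - [-0.6, -1, 0]
    - [-0.6, -1, 0]
    - [-0.6, -1, 0]
    - [-0.6, -1, 0]
    - [-0.6, -1, 0]
    - [-0.6, -1, 0]
    - [-0.6, -1, 0]
    - [-0.6, -1, 0]
    - [-0.6, -1, 0]
    - [-0.6, -1, 0]
    - [-0.6, -1, 0]
    - [-0.6, -1, 0]
    - [-0.6, -1, 0]
    - [-0.6, -1, 0]
  rot:
    - [0, 0, -0.88]
    - [0, 0, -0.88]
    - [0, 0, -0.88]
    - [0, 0, 0]
    - [0, 0, 0]
    - [0, 0, 0]
    - [0, 0, 0]
    - [0, 0, 0]
    - [0, 0, 0]
    - [0, 0, 0]
    - [0, 0, 0]
    - [0, 0, 0]
    - [0, 0, 0]
    - [0, 0, 0]
    - [0, 0, 0]
    - [0, 0, 0]
    - [0, 0, 0]
    - [0, 0, 0]
    - [0, 0, 0]
    - [0, 0, 0]
  gripper: [0, 0, 0, 0, 0, 0, 0, 0, 0, 0, 0, 0, 0, 0, 0, 0, 0, 0, 0, 0]

```text
t: 3.6
eef_pos: [0.4456, 0.2192, 0.2316]
tool_rot: [-0.096, 3.14, 0.0]
contact_force: [0.7, 0.9, 0.5]
gripper_width: 0.0858
grip_force: 0.0
```

```bash
python3 - <<'E'
from h import *
to(.522,.113,.069,np.pi/2+A)
E
```

```text
at [0.4456 0.2192 0.2316] yaw 1.632 | tool shift units [-2.79 -4.43  6.5 ] rot units [ 0.    0.01 -0.01] | in final axes [-2.79 -4.43  6.5 ]
```

apply_moves:
  linear:
    - [-0.7, -0.9, 0]
    - [-0.7, -0.9, 0]
    - [-0.7, -0.9, 0]
    - [-0.69, -0.9, 0]
    - [0, -0.83, 0]
    - [0, 0, 1]
    - [0, 0, 1]
    - [0, 0, 1]
    - [0, 0, 1]
    - [0, 0, 1]
    - [0, 0, 1]
    - [0, 0, 0.5]
    - [0, 0, 0]
    - [0, 0, 0]
    - [0, 0, 0]
    - [0, 0, 0]
    - [0, 0, 0]
    - [0, 0, 0]
    - [0, 0, 0]
    - [0, 0, 0]
  rot:
    - [0, 0, 0]
    - [0, 0, 0]
    - [0, 0, 0]
    - [0, 0, 0]
    - [0, 0, 0]
    - [0, 0, 0]
    - [0, 0, 0]
    - [0, 0, 0]
    - [0, 0, 0]
    - [0, 0, 0]
    - [0, 0, 0]
    - [0, 0, 0]
    - [0, 0, 0]
    - [0, 0, 0]
    - [0, 0, 0]
    - [0, 0, 0]
    - [0, 0, 0]
    - [0, 0, 0]
    - [0, 0, 0]
    - [0, 0, 0]
  gripper: [0, 0, 0, 0, 0, 0, 0, 0, 0, 0, 0, 0, 0, 1, 1, 1, 1, 1, 1, 1]

```text
t: 5.6
eef_pos: [0.5216, 0.1136, 0.0696]
tool_rot: [-0.096, 3.139, -0.0]
contact_force: [-0.9, -0.7, 6.1]
gripper_width: 0.0163
grip_force: 58.4
```

```bash
python3 - <<'E'
from h import *
o=ctrl.get_obs();print(o["eef_pos"],o["contact_force"],o["moment"],o["gripper_width"],o["grip_force"])
E
```

```text
[0.52158814 0.11361056 0.0695624 ] [-0.92847376 -0.70755513  6.08155961] [-0.17074867  0.18877308  0.0782676 ] 0.016277122755341867 58.41527044773102
```

apply_moves:
  linear:
    - [-0.015, 0.368, 0]
    - [-0.015, 0.368, 0]
    - [-0.015, 0.368, 0]
    - [-0.015, 0.368, 0]
    - [-0.015, 0.368, 0]
    - [-0.015, 0.368, 0]
    - [-0.015, 0.368, 0]
    - [-0.015, 0.368, 0]
    - [-0.015, 0.368, 0]
    - [-0.015, 0.368, 0]
    - [-0.015, 0.368, 0]
    - [-0.015, 0.368, 0]
    - [0, 0, 0]
  rot:
    - [0, 0, 0.667]
    - [0, 0, 0.667]
    - [0, 0, 0.667]
    - [0, 0, 0.667]
    - [0, 0, 0.667]
    - [0, 0, 0.667]
    - [0, 0, 0.667]
    - [0, 0, 0.667]
    - [0, 0, 0.667]
    - [0, 0, 0.667]
    - [0, 0, 0.667]
    - [0, 0, 0.667]
    - [0, 0, 0]
  gripper: [1, 1, 1, 1, 1, 1, 1, 1, 1, 1, 1, 1, 1]

```text
t: 6.9
eef_pos: [0.5654, 0.2109, 0.0695]
tool_rot: [1.365, 2.828, -0.001]
contact_force: [-2.8, -2.7, 7.4]
gripper_width: 0.0167
grip_force: 58.9
```

```bash
python3 - <<'E'
from h import *
o=ctrl.get_obs();print(o["eef_pos"],o["contact_force"],o["moment"],o["gripper_width"],o["grip_force"]);p=o["eef_pos"][:2]
P=np.array([.52159,.11361])+xv*.115;d=p-P;print(np.hypot(*d),np.arctan2(d@yv,-(d@xv)))
E
```

```text
[0.56535631 0.21091288 0.06954164] [-2.84458133 -2.65549638  7.35465005] [-0.35981729  0.4585105   0.18951768] 0.016670835498180162 58.86505365371704
0.11478144538042903 0.9657377320737787
```

apply_moves:
  linear:
    - [-0.015, 0.368, 0]
    - [-0.015, 0.368, 0]
    - [-0.015, 0.35, 0]
    - [0, 0, 0]
    - [0, 0, 0]
    - [0, 0, 0]
  rot:
    - [0, 0, 0.667]
    - [0, 0, 0.667]
    - [0, 0, 0.6]
    - [0, 0, 0]
    - [0, 0, 0]
    - [0, 0, 0]
  gripper: [1, 1, 1, 1, 1, 1]

```text
t: 7.5
eef_pos: [0.5874, 0.2248, 0.0696]
tool_rot: [-1.682, -2.654, 0.002]
contact_force: [-2.0, -2.0, 6.5]
gripper_width: 0.0163
grip_force: 58.8
```

```bash
python3 - <<'E'
from h import *
o=ctrl.get_obs();p=o["eef_pos"][:2]
P=np.array([.52159,.11361])+xv*.115;d=p-P;th=np.arctan2(d@yv,-(d@xv));t=xv*np.sin(th)+yv*np.cos(th);print(np.hypot(*d),th,"tang F",o["contact_force"][:2]@t)
cv2.imwrite("pics/cock.png",cv2.resize(viewer.capture("scene")[150:250,260:400],None,fx=5,fy=5,interpolation=cv2.INTER_CUBIC))
E
```

```text
0.11496592734257503 1.192833388118822 tang F -2.636413079887783
```

View pics/cock.png

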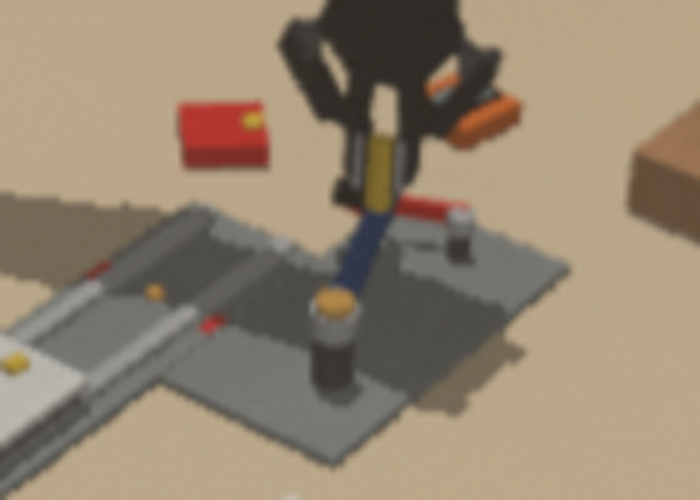

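apply_moves:
  linear:
    - [0, 0.11, 0]
    - [0, 0, 0]
    - [0, 0, 0]
    - [0, 0, 0]
    - [0, -0.1, 0]
    - [0, -0.1, 0]
    - [0, -0.05, 0]
    - [0, 0, 0]
    - [0, 0, 0]
  rot:
    - [0, 0, 0.2]
    - [0, 0, 0]
    - [0, 0, 0]
    - [0, 0, 0]
    - [0, 0, -0.2]
    - [0, 0, -0.2]
    - [0, 0, -0.1]
    - [0, 0, 0]
    - [0, 0, 0]
  gripper: [1, 1, 1, 1, 1, 1, 1, 1, 1]

```text
t: 8.45
eef_pos: [0.5842, 0.2231, 0.0696]
tool_rot: [-1.635, -2.683, 0.001]
contact_force: [-1.9, -1.1, 5.0]
gripper_width: 0.0162
grip_force: 58.8
```

```bash
cat >> h.py <<'E'
def knob():
    o=ctrl.get_obs();p=o["eef_pos"][:2]
    P=np.array([.52159,.11361])+xv*.115;d=p-P;th=np.arctan2(d@yv,-(d@xv));t=xv*np.sin(th)+yv*np.cos(th);print(np.hypot(*d),th,"tang F",o["contact_force"][:2]@t,o["contact_force"])
E
python3 -c "
from h import *
knob()"
```

```text
0.11490535742554357 1.16183097398106 tang F -2.1668842795657124 [-1.88486136 -1.0737851   4.99915193]
```

apply_moves:
  linear:
    - [0, -0.05, 0]
    - [0, -0.05, 0]
    - [0, 0, 0]
    - [0, 0, 0]
  rot:
    - [0, 0, -0.1]
    - [0, 0, -0.1]
    - [0, 0, 0]
    - [0, 0, 0]
  gripper: [1, 1, 1, 1]

```text
t: 8.85
eef_pos: [0.584, 0.2231, 0.0696]
tool_rot: [1.603, 2.699, 0.005]
contact_force: [2.7, -0.2, 3.3]
gripper_width: 0.0162
grip_force: 58.7
```

```bash
python3 -c "
from h import *
knob()"
```

```text
0.11494996953113897 1.1597736825375997 tang F 2.3358419620596726 [ 2.70529497 -0.15891624  3.3355197 ]
```

apply_moves:
  linear:
    - [0, 0.06, 0]
    - [0, 0, 0]
    - [0, 0, 0]
    - [0, 0, 0]
    - [0, 0, 0]
    - [0, 0, 0]
    - [0, 0, 0]
    - [0, 0, -1]
    - [0, 0, -1]
    - [0, 0, -1]
    - [0, 0, -1]
    - [0, 0, -1]
  rot:
    - [0, 0, 0.1]
    - [0, 0, 0]
    - [0, 0, 0]
    - [0, 0, 0]
    - [0, 0, 0]
    - [0, 0, 0]
    - [0, 0, 0]
    - [0, 0, 0]
    - [0, 0, 0]
    - [0, 0, 0]
    - [0, 0, 0]
    - [0, 0, 0]
  gripper: [1, 1, 0.85, 0.7, 0.5, 0.2, 0, 0, 0, 0, 0, 0]

```text
t: 10.05
eef_pos: [0.5831, 0.2232, 0.1944]
tool_rot: [-1.619, -2.691, 0.002]
contact_force: [0.3, 1.1, 0.1]
gripper_width: 0.0853
grip_force: 0.0
```

```bash
python3 - <<'E'
from h import *
im={n:viewer.capture(n) for n in("top","scene")}
cv2.imwrite("pics/cock2.png",cv2.resize(im["top"][165:285,120:350],None,fx=3.4,fy=3.4,interpolation=cv2.INTER_CUBIC))
e=plate("plate_e",im);print(e, plate("sample",im))
x,y,b=e[0]
to(x,y,.19,b+np.pi/2); to(x,y,.19,b)
E
```

```text
(array([ 0.4126,  0.2832, -0.7372]), np.float64(0.469), ['top', 'scene'], 1, np.float64(-0.64)) (array([ 0.7371, -0.0312,  0.648 ]), np.float64(3.123), ['top', 'scene'], 0, np.float64(0.0))
at [0.5825 0.2232 0.1923] yaw 0.487 | tool shift units [ 5.3  -4.88  0.11] rot units [-0.02 -0.01 -2.89] | in final axes [ 6.65 -2.79  0.09]
at [0.5825 0.2232 0.1923] yaw 0.487 | tool shift units [ 5.3  -4.88  0.11] rot units [-3.00e-02  1.00e-02  1.02e+01] | in final axes [-2.79 -6.65  0.09]
```

View pics/cock2.png

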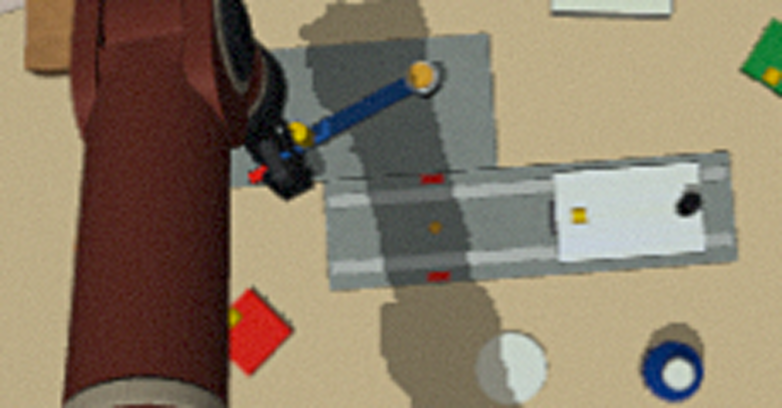

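apply_moves:
  linear:
    - [0, 0, 0]
    - [0, 0, 0]
    - [0, 0, 0]
    - [0, 0, 0]
    - [0.83, -0.35, 0]
    - [0.83, -0.35, 0]
    - [0.83, -0.35, 0]
    - [0.83, -0.35, 0]
    - [0.83, -0.35, 0]
    - [0.83, -0.35, 0]
    - [0.83, -0.35, 0]
    - [0.83, -0.35, 0]
    - [0, 0, 1]
    - [0, 0, 1]
    - [0, 0, 1]
    - [0, 0, 1]
    - [0, 0, 1]
    - [0, 0, 0]
  rot:
    - [0, 0, -0.72]
    - [0, 0, -0.72]
    - [0, 0, -0.72]
    - [0, 0, -0.72]
    - [0, 0, 0]
    - [0, 0, 0]
    - [0, 0, 0]
    - [0, 0, 0]
    - [0, 0, 0]
    - [0, 0, 0]
    - [0, 0, 0]
    - [0, 0, 0]
    - [0, 0, 0]
    - [0, 0, 0]
    - [0, 0, 0]
    - [0, 0, 0]
    - [0, 0, 0]
    - [0, 0, 0]
  gripper: [0, 0, 0, 0, 0, 0, 0, 0, 0, 0, 0, 0, 0, 0, 0, 0, 0, 0]

```text
t: 12.15
eef_pos: [0.4108, 0.2814, 0.0652]
tool_rot: [-1.131, -2.925, 0.012]
contact_force: [-0.9, 0.2, 0.6]
gripper_width: 0.0854
grip_force: 0.0
```

```bash
python3 - <<'E'
from h import *
im={n:viewer.capture(n) for n in("top","scene")}
print(plate("sample",im));to(.4131,.2831,.001,-.72+np.pi/2)
E
```

```text
(array([ 0.5128,  0.4153, -0.0978]), np.float64(0.229), ['top', 'scene'], 1, np.float64(-0.2))
at [0.4143 0.2834 0.0696] yaw 0.833 | tool shift units [ 0.03 -0.05  2.74] rot units [ 0.01  0.   -0.15] | in final axes [ 0.03 -0.04  2.74]
```

apply_moves:
  linear:
    - [0, 0, 1]
    - [0, 0, 1]
    - [0, 0, 0.74]
    - [0, 0, 0]
    - [0, 0, 0]
    - [0, 0, 0]
    - [0, 0, 0]
    - [0, 0, 0]
    - [0, 0, 0]
  rot:
    - [0, 0, -0.15]
    - [0, 0, 0]
    - [0, 0, 0]
    - [0, 0, 0]
    - [0, 0, 0]
    - [0, 0, 0]
    - [0, 0, 0]
    - [0, 0, 0]
    - [0, 0, 0]
  gripper: [0, 0, 0, 0, 1, 1, 1, 1, 1]

```text
t: 13.25
eef_pos: [0.4147, 0.2838, 0.0023]
tool_rot: [1.107, 2.938, 0.004]
contact_force: [-1.1, 1.1, 5.5]
gripper_width: 0.0545
grip_force: 62.3
```

```bash
python3 - <<'E'
from h import *
im={"scene":viewer.capture("scene")}
cv2.imwrite("pics/grip.png",cv2.resize(im["scene"][130:210,265:365],None,fx=6,fy=6,interpolation=cv2.INTER_CUBIC))
to(.4131,.2831,.001,-.72+np.pi/2);print(ctrl.get_obs()["contact_force"])
E
```

```text
at [0.4147 0.2838 0.0024] yaw 0.85 | tool shift units [ 0.03 -0.06  0.05] rot units [ 0.03  0.01 -0.  ] | in final axes [ 0.03 -0.06  0.05]
[-1.24596933  0.12616251  6.59646109]
```

View pics/grip.png

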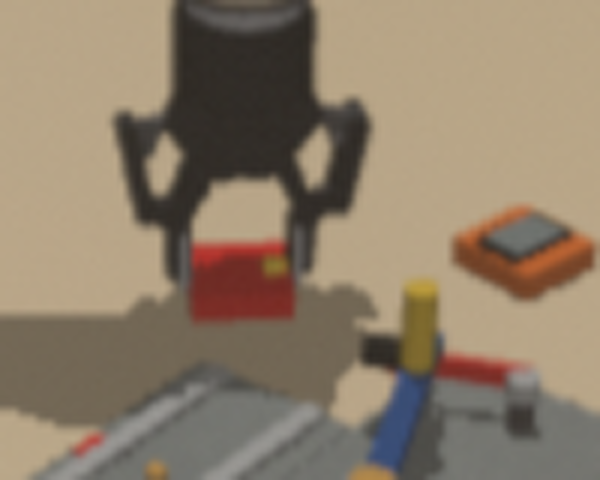

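apply_moves:
  linear:
    - [0, 0, 0]
    - [0, 0, 0]
    - [0, 0, 0]
    - [0, 0, -1]
    - [0, 0, 0]
    - [0, 0, 0]
    - [0, 0, 0]
    - [0, 0, 0]
    - [0, 0, 0]
    - [0, 0, 0]
    - [0, 0, 0]
    - [0, 0, 0]
    - [0, 0, 0]
    - [0, 0, 0]
    - [0, 0, 0]
    - [0, 0, 0]
    - [0, 0, 0]
    - [0, 0, 0]
    - [0, 0, 0]
    - [0, 0, 0]
  rot:
    - [0, 0, 0]
    - [0, 0, 0]
    - [0, 0, 0]
    - [0, 0, 0]
    - [0, 0, 0.935]
    - [0, 0, 0.935]
    - [0, 0, 0.935]
    - [0, 0, 0.935]
    - [0, 0, 0.935]
    - [0, 0, 0.935]
    - [0, 0, 0.935]
    - [0, 0, 0.935]
    - [0, 0, 0.935]
    - [0, 0, 0.935]
    - [0, 0, 0.935]
    - [0, 0, 0.935]
    - [0, 0, 0.935]
    - [0, 0, 0.935]
    - [0, 0, 0]
    - [0, 0, 0]
  gripper: [0, 0, 0, 0, 0, 0, 0, 0, 0, 0, 0, 0, 0, 0, 0, 0, 0, 0, 0, 0]

```text
t: 15.3
eef_pos: [0.4136, 0.2833, 0.0252]
tool_rot: [2.86, 1.3, -0.0]
contact_force: [-1.1, 0.1, 0.2]
gripper_width: 0.0852
grip_force: 0.0
```

```bash
python3 - <<'E'
from h import *
to(.4147,.2838,0,.85-np.pi/2)
E
```

```text
at [0.4136 0.2833 0.0252] yaw -0.717 | tool shift units [0.05 0.02 1.01] rot units [0.   0.   0.03] | in final axes [0.05 0.02 1.01]
```

apply_moves:
  linear:
    - [0.05, 0.02, 1]
    - [0, 0, 0]
    - [0, 0, 0]
    - [0, 0, 0]
    - [0, 0, 0]
    - [0, 0, 0]
    - [0, 0, -1]
    - [0, 0, -1]
    - [0, 0, -1]
    - [0, 0, -1]
    - [0, 0, -1]
    - [0, 0, -1]
    - [0, 0, 0]
  rot:
    - [0, 0, 0]
    - [0, 0, 0]
    - [0, 0, 0]
    - [0, 0, 0]
    - [0, 0, 0]
    - [0, 0, 0]
    - [0, 0, 0]
    - [0, 0, 0]
    - [0, 0, 0]
    - [0, 0, 0]
    - [0, 0, 0]
    - [0, 0, 0]
    - [0, 0, 0]
  gripper: [0, 1, 1, 1, 1, 1, 1, 1, 1, 1, 1, 1, 1]

```text
t: 16.6
eef_pos: [0.4167, 0.2844, 0.1532]
tool_rot: [-2.86, -1.297, -0.01]
contact_force: [0.0, 0.2, -0.5]
gripper_width: 0.0546
grip_force: 64.0
```

```bash
python3 - <<'E'
from h import *
to(.5156,-.0345,.05,A)
E
```

```text
at [0.4167 0.2844 0.1532] yaw -0.72 | tool shift units [-7.01 11.38  4.1 ] rot units [ 0.03 -0.04 -6.51] | in final axes [-12.98   3.16   4.13]
```

apply_moves:
  linear:
    - [0, 0, 0]
    - [0, 0, 0]
    - [0, 0, 0]
    - [0, 0, 0]
    - [0, 0, 0]
    - [0, 0, 0]
    - [0, 0, 0]
    - [-1, 0.243, 0]
    - [-1, 0.243, 0]
    - [-1, 0.243, 0]
    - [-1, 0.243, 0]
    - [-1, 0.243, 0]
    - [-1, 0.243, 0]
    - [-1, 0.243, 0]
    - [-1, 0.243, 0]
    - [-1, 0.243, 0]
    - [-1, 0.243, 0]
    - [-1, 0.243, 0]
    - [-1, 0.243, 0]
    - [-0.9, 0.243, 0]
  rot:
    - [0, 0, -0.93]
    - [0, 0, -0.93]
    - [0, 0, -0.93]
    - [0, 0, -0.93]
    - [0, 0, -0.93]
    - [0, 0, -0.93]
    - [0, 0, -0.93]
    - [0, 0, 0]
    - [0, 0, 0]
    - [0, 0, 0]
    - [0, 0, 0]
    - [0, 0, 0]
    - [0, 0, 0]
    - [0, 0, 0]
    - [0, 0, 0]
    - [0, 0, 0]
    - [0, 0, 0]
    - [0, 0, 0]
    - [0, 0, 0]
    - [0, 0, 0]
  gripper: [1, 1, 1, 1, 1, 1, 1, 1, 1, 1, 1, 1, 1, 1, 1, 1, 1, 1, 1, 1]

```text
t: 18.6
eef_pos: [0.5128, -0.0344, 0.1493]
tool_rot: [-2.152, -2.287, 0.002]
contact_force: [0.2, 0.4, -0.6]
gripper_width: 0.0545
grip_force: 64.0
```

apply_moves:
  linear:
    - [0, 0, 1]
    - [0, 0, 1]
    - [0, 0, 0]
    - [0, 0, 0]
  rot:
    - [0, 0, 0]
    - [0, 0, 0]
    - [0, 0, 0]
    - [0, 0, 0]
  gripper: [1, 1, 1, 1]

```text
t: 19.0
eef_pos: [0.5128, -0.0332, 0.0998]
tool_rot: [-2.151, -2.287, 0.002]
contact_force: [0.7, 0.3, 0.4]
gripper_width: 0.0543
grip_force: 63.9
```

```bash
python3 - <<'E'
from h import *
to(.5156,-.0345,.032,A)
E
```

```text
at [ 0.5128 -0.0332  0.0998] yaw 0.061 | tool shift units [-0.06  0.11  2.71] rot units [-0.02 -0.   -0.01] | in final axes [-0.06  0.11  2.71]
```

apply_moves:
  linear:
    - [-0.06, 0.11, 1]
    - [0, 0, 1]
    - [0, 0, 0.4]
    - [0, 0, 0.2]
    - [0, 0, 0.2]
    - [0, 0, 0]
    - [0, 0, 0]
  rot:
    - [0, 0, 0]
    - [0, 0, 0]
    - [0, 0, 0]
    - [0, 0, 0]
    - [0, 0, 0]
    - [0, 0, 0]
    - [0, 0, 0]
  gripper: [1, 1, 1, 1, 1, 1, 1]

```text
t: 19.7
eef_pos: [0.517, -0.0347, 0.0311]
tool_rot: [2.151, 2.287, 0.002]
contact_force: [0.4, 0.8, -1.6]
gripper_width: 0.0543
grip_force: 64.0
```

apply_moves:
  linear:
    - [0, -0.04, 0.05]
    - [0, 0, 0.05]
    - [0, 0, 0]
    - [0, 0, 0]
  rot:
    - [0, 0, 0]
    - [0, 0, 0]
    - [0, 0, 0]
    - [0, 0, 0]
  gripper: [1, 1, 1, 1]

```text
t: 20.1
eef_pos: [0.517, -0.035, 0.0309]
tool_rot: [2.151, 2.286, 0.006]
contact_force: [-1.6, 0.1, 18.1]
gripper_width: 0.0546
grip_force: 66.0
```

```bash
python3 - <<'E'
from h import *
im={n:viewer.capture(n) for n in("scene",)}
cv2.imwrite("pics/place.png",cv2.resize(im["scene"][150:270,200:340],None,fx=5,fy=5,interpolation=cv2.INTER_CUBIC))
to(.5156,-.0345,.029,A);print(ctrl.get_obs()["contact_force"])
E
```

```text
at [ 0.517  -0.035   0.0309] yaw 0.061 | tool shift units [ 0.02 -0.06  0.08] rot units [ 0.04 -0.   -0.01] | in final axes [ 0.02 -0.05  0.08]
[-1.90049689  0.82345177 17.55247991]
```

View pics/place.png

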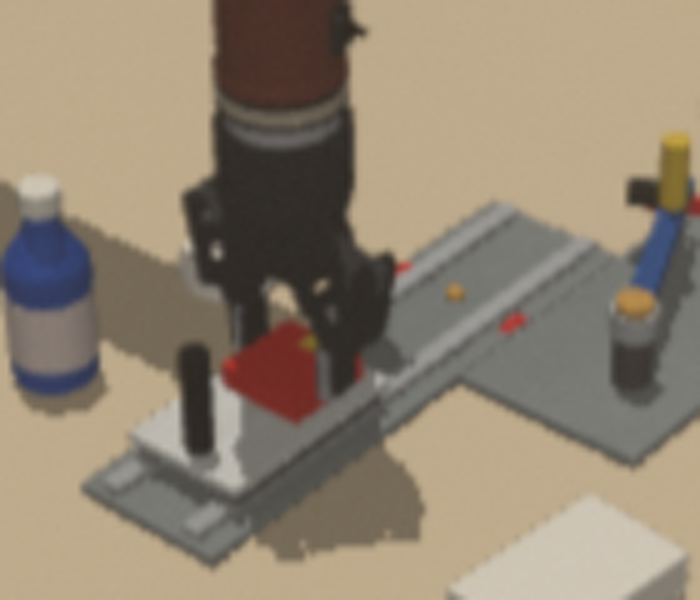

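apply_moves:
  linear:
    - [0, 0, -0.12]
    - [0, 0, 0]
    - [0, 0, 0]
    - [0, 0, 0]
    - [0, 0, -0.8]
    - [0, 0, -0.8]
    - [-1, 0, 0]
    - [-1, 0, 0]
    - [-1, 0, 0]
    - [0, 0, 0]
    - [0, 0, 0]
    - [0, 0, 0]
    - [0, 0, 0]
    - [0, 0, 0]
    - [0, 0, 0]
    - [0, 0, 0]
    - [0, 0, 0]
  rot:
    - [0, 0, 0]
    - [0, 0, 0]
    - [0, 0, 0]
    - [0, 0, 0]
    - [0, 0, 0]
    - [0, 0, 0]
    - [0, 0, 0]
    - [0, 0, 0]
    - [0, 0, 0]
    - [0, 0, 0]
    - [0, 0, 0]
    - [0, 0, 0]
    - [0, 0, 0]
    - [0, 0, 0]
    - [0, 0, 0]
    - [0, 0, 0]
    - [0, 0, 0]
  gripper: [1, 0, 0, 0, 0, 0, 0, 0, 0, 0, 1, 1, 1, 1, 1, 1, 1]

```text
t: 21.85
eef_pos: [0.5207, -0.1089, 0.071]
tool_rot: [2.151, 2.289, 0.002]
contact_force: [1.2, 1.8, 0.3]
gripper_width: 0.0157
grip_force: 58.5
```

```bash
python3 - <<'E'
from h import *
o=ctrl.get_obs();print(o["eef_pos"],o["contact_force"],o["moment"],(o["eef_pos"][:2]-O)@np.array([xv,yv]).T)
to(.5,-.1,.07,A+np.pi/2)
E
```

```text
[ 0.52071129 -0.10886481  0.07099931] [1.16394913 1.79319952 0.34347871] [ 0.26218933 -0.38913794  0.04733156] [ 0.00056135 -0.13155236]
at [ 0.5207 -0.1089  0.071 ] yaw 0.062 | tool shift units [ 0.41 -0.8   0.04] rot units [ 1.000e-02  1.000e-02 -1.309e+01] | in final axes [0.8  0.41 0.04]
```

apply_moves:
  linear:
    - [0, 0, 0]
    - [0, 0, 0]
    - [0, 0, 0]
    - [0, 0, 0]
    - [0, 0, 0]
    - [0, 0, 0]
    - [0, 0, 0]
    - [0, 0, 0]
    - [0, 0, 0]
    - [0, 0, 0]
    - [0, 0, 0]
    - [0, 0, 0]
    - [0, 0, 0]
    - [0, 0, 0]
    - [0, 0, 0]
    - [0, 0, 0]
    - [0, 0, 0]
    - [0, 0, 0]
    - [0, 0, 0]
    - [0, 0, 0]
  rot:
    - [0, 0, 0]
    - [0, 0, 0]
    - [0, 0, 1]
    - [0, 0, 1]
    - [0, 0, 1]
    - [0, 0, 1]
    - [0, 0, 1]
    - [0, 0, 1]
    - [0, 0, 1]
    - [0, 0, 1]
    - [0, 0, 1]
    - [0, 0, 1]
    - [0, 0, 1]
    - [0, 0, 1]
    - [0, 0, 1]
    - [0, 0, 0]
    - [0, 0, 0]
    - [0, 0, 0]
    - [0, 0, 0]
    - [0, 0, 0]
  gripper: [0, 0, 0, 0, 0, 0, 0, 0, 0, 0, 0, 0, 0, 0, 1, 1, 1, 1, 1, 1]

```text
t: 23.85
eef_pos: [0.5199, -0.1101, 0.0712]
tool_rot: [3.139, 0.114, 0.001]
contact_force: [0.1, -0.7, 2.2]
gripper_width: 0.0162
grip_force: 58.5
```

```bash
python3 - <<'E'
from h import *
o=ctrl.get_obs();print(o["eef_pos"],o["contact_force"],o["moment"],(o["eef_pos"][:2]-O)@np.array([xv,yv]).T)
to(.4088,-.2700,.07,-.6584)
E
```

```text
[ 0.51993106 -0.11005211  0.07121283] [ 0.06041602 -0.74774892  2.19764365] [-0.16868196  0.14392063  0.03045967] [-0.00029095 -0.13268903]
at [ 0.5199 -0.1101  0.0712] yaw -1.498 | tool shift units [-4.9   6.06  0.05] rot units [ 0.01 -0.   -7.  ] | in final axes [-7.78  0.4   0.05]
```

apply_moves:
  linear:
    - [0, 0, 0]
    - [0, 0, 0]
    - [0, 0, -1]
    - [0, 0, -1]
    - [0, 0, -1]
    - [0, 0, 0]
    - [0, 0, 0]
    - [0, 0, 0]
    - [0, 0, 0]
    - [0, 0, 0]
    - [0, 0, 0]
    - [0, 0, 0]
    - [0.055, 0.97, 0]
    - [0.055, 0.97, 0]
    - [0.055, 0.97, 0]
    - [0.055, 0.97, 0]
    - [0.055, 0.97, 0]
    - [0.055, 0.97, 0]
    - [0.055, 0.97, 0]
    - [0.055, 0.97, 0]
  rot:
    - [0, 0, 0]
    - [0, 0, 0]
    - [0, 0, 0]
    - [0, 0, 0]
    - [0, 0, 0]
    - [0, 0, 0.87]
    - [0, 0, 0.87]
    - [0, 0, 0.87]
    - [0, 0, 0.87]
    - [0, 0, 0.87]
    - [0, 0, 0.87]
    - [0, 0, 0.87]
    - [0, 0, 0]
    - [0, 0, 0]
    - [0, 0, 0]
    - [0, 0, 0]
    - [0, 0, 0]
    - [0, 0, 0]
    - [0, 0, 0]
    - [0, 0, 0]
  gripper: [0, 0, 0, 0, 0, 0, 0, 0, 0, 0, 0, 0, 0, 0, 0, 0, 0, 0, 0, 0]

```text
t: 25.85
eef_pos: [0.4094, -0.2701, 0.1457]
tool_rot: [-2.973, 1.015, 0.0]
contact_force: [0.8, -0.4, -0.1]
gripper_width: 0.0851
grip_force: 0.0
```

```bash
python3 - <<'E'
from h import *
im={n:viewer.capture(n) for n in("top","scene")}
for p in "abcd": print(p,plate("plate_"+p,im))
print("s",plate("sample",im),"e on deck",plate("plate_e",im,.03))
to(.4095,-.27,.0,-2.229)
E
```

```text
a (array([ 0.4069, -0.2705, -0.7107]), np.float64(0.127), ['scene'], 1, np.float64(-0.51))
b (array([ 0.5519, -0.2916, -0.0659]), np.float64(0.218), ['top', 'scene'], 2, np.float64(-0.06))
c (array([ 0.6576, -0.2027,  0.9592]), np.float64(0.083), ['top'], 1, np.float64(1.01))
d (array([ 0.4876, -0.4206, -0.1399]), np.float64(0.527), ['top', 'scene'], 2, np.float64(0.27))
s (array([ 0.5126,  0.4147, -0.1246]), np.float64(0.185), ['top', 'scene'], 1, np.float64(-0.25)) e on deck (array([ 0.5151, -0.0301, -0.0057]), np.float64(0.245), ['top', 'scene'], 2, np.float64(-0.0))
at [ 0.4106 -0.2686  0.1455] yaw -2.228 | tool shift units [0.   0.07 5.82] rot units [-0.01  0.01  0.01] | in final axes [-0.    0.07  5.82]
```

apply_moves:
  linear:
    - [0, 0, 1]
    - [0, 0, 1]
    - [0, 0, 1]
    - [0, 0, 1]
    - [0, 0, 1]
    - [0, 0, 0.8]
    - [0, 0, 0]
    - [0, 0, 0]
    - [0, 0, 0]
    - [0, 0, 0]
    - [0, 0, 0]
    - [0, 0, 0]
  rot:
    - [0, 0, 0]
    - [0, 0, 0]
    - [0, 0, 0]
    - [0, 0, 0]
    - [0, 0, 0]
    - [0, 0, 0]
    - [0, 0, 0]
    - [0, 0, 0]
    - [0, 0, 0]
    - [0, 0, 0]
    - [0, 0, 0]
    - [0, 0, 0]
  gripper: [0, 0, 0, 0, 0, 0, 0, 1, 1, 1, 1, 1]

```text
t: 27.35
eef_pos: [0.4106, -0.2703, 0.0023]
tool_rot: [2.972, -1.016, 0.004]
contact_force: [-0.6, 0.8, 6.2]
gripper_width: 0.0544
grip_force: 63.9
```

apply_moves:
  linear:
    - [0, 0, 0]
    - [0, 0, 0]
    - [0, 0, 0]
    - [0, 0, -1]
    - [0, 0, 0]
    - [0, 0, 0]
    - [0, 0, 0]
    - [0, 0, 0]
    - [0, 0, 0]
    - [0, 0, 0]
    - [0, 0, 0]
    - [0, 0, 0]
    - [0, 0, 0]
    - [0, 0, 0]
    - [0, 0, 0]
    - [0, 0, 0]
    - [0, 0, 0]
    - [0, 0, 0]
    - [0, 0, 0]
    - [0, 0, 0]
  rot:
    - [0, 0, 0]
    - [0, 0, 0]
    - [0, 0, 0]
    - [0, 0, 0]
    - [0, 0, -0.935]
    - [0, 0, -0.935]
    - [0, 0, -0.935]
    - [0, 0, -0.935]
    - [0, 0, -0.935]
    - [0, 0, -0.935]
    - [0, 0, -0.935]
    - [0, 0, -0.935]
    - [0, 0, -0.935]
    - [0, 0, -0.935]
    - [0, 0, -0.935]
    - [0, 0, -0.935]
    - [0, 0, -0.935]
    - [0, 0, -0.935]
    - [0, 0, 0]
    - [0, 0, 0]
  gripper: [0, 0, 0, 0, 0, 0, 0, 0, 0, 0, 0, 0, 0, 0, 0, 0, 0, 0, 0, 0]

```text
t: 29.35
eef_pos: [0.4097, -0.2697, 0.0258]
tool_rot: [-2.822, -1.38, 0.0]
contact_force: [1.6, 0.4, -0.6]
gripper_width: 0.0855
grip_force: 0.0
```

```bash
python3 - <<'E'
from h import *
im={n:viewer.capture(n) for n in("top","scene")}
a=cv2.resize(im["top"][190:290,260:400],None,fx=4,fy=4,interpolation=cv2.INTER_CUBIC);b=cv2.resize(im["scene"][190:290,160:300],None,fx=4,fy=4,interpolation=cv2.INTER_CUBIC)
b=cv2.resize(b,(560,400));cv2.imwrite("pics/a1.png",cv2.resize(np.hstack([a,b]),(800,286)))
print("e on deck",plate("plate_e",im,.03))
to(.4095,-.27,.0,-2.229)
E
```

```text
e on deck (array([ 0.5146, -0.0299, -0.0155]), np.float64(0.272), ['top', 'scene'], 2, np.float64(0.03))
at [ 0.4098 -0.2696  0.0257] yaw -0.66 | tool shift units [-0.02 -0.    1.03] rot units [ 0.    0.   13.08] | in final axes [-0.    0.02  1.03]
```

View pics/a1.png

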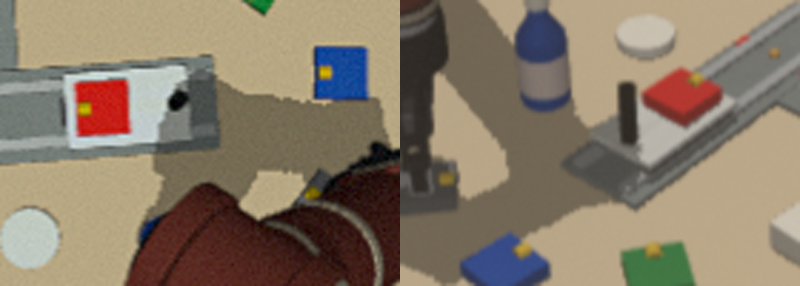

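apply_moves:
  linear:
    - [0, 0, -1]
    - [0, 0, -1]
    - [0, 0, -1]
    - [0, 0, -1]
    - [0, 0, -1]
    - [0, 0, 0]
    - [0, 0, 0]
    - [0, 0, 0]
    - [0, 0, 0]
    - [0, 0, 0]
    - [0, 0, 0]
    - [0, 0, 0]
    - [0, 0, 0]
    - [0.6, -1, 0]
    - [0.6, -1, 0]
    - [0.6, -1, 0]
    - [0.6, -1, 0]
    - [0.6, -1, 0]
    - [0.6, -1, 0]
    - [0.6, -1, 0]
  rot:
    - [0, 0, 0]
    - [0, 0, 0]
    - [0, 0, 0]
    - [0, 0, 0]
    - [0, 0, 0]
    - [0, 0, 0.884]
    - [0, 0, 0.884]
    - [0, 0, 0.884]
    - [0, 0, 0.884]
    - [0, 0, 0.884]
    - [0, 0, 0.884]
    - [0, 0, 0.884]
    - [0, 0, 0.884]
    - [0, 0, 0]
    - [0, 0, 0]
    - [0, 0, 0]
    - [0, 0, 0]
    - [0, 0, 0]
    - [0, 0, 0]
    - [0, 0, 0]
  gripper: [0, 0, 0, 0, 0, 0, 0, 0, 0, 0, 0, 0, 0, 0, 0, 0, 0, 0, 0, 0]

```text
t: 31.55
eef_pos: [0.5039, -0.0869, 0.1507]
tool_rot: [-3.14, -0.099, 0.0]
contact_force: [0.1, -0.2, -0.1]
gripper_width: 0.0852
grip_force: 0.0
```

```bash
python3 - <<'E'
from h import *
im={n:viewer.capture(n) for n in("top","scene")}
print("a",plate("plate_a",im));to(.5163,-.0348,.033,A-np.pi/2)
E
```

```text
a (array([ 0.4112, -0.2708, -0.532 ]), np.float64(1.554), ['top', 'scene'], 1, np.float64(-0.62))
at [ 0.5035 -0.0877  0.1505] yaw -1.506 | tool shift units [ 0.65 -2.08  4.7 ] rot units [0.   0.01 0.03] | in final axes [ 0.64 -2.08  4.7 ]
```

apply_moves:
  linear:
    - [0.3, -0.9, 0]
    - [0.3, -0.9, 0]
    - [0.04, -0.28, 0]
    - [0, 0, 0]
    - [0, 0, 0]
    - [0, 0, 0.9]
    - [0, 0, 0.9]
    - [0, 0, 0.9]
    - [0, 0, 0.9]
    - [0, 0, 0.8]
    - [0, 0, 0.25]
    - [0, 0, 0]
  rot:
    - [0, 0, 0]
    - [0, 0, 0]
    - [0, 0, 0]
    - [0, 0, 0]
    - [0, 0, 0]
    - [0, 0, 0]
    - [0, 0, 0]
    - [0, 0, 0]
    - [0, 0, 0]
    - [0, 0, 0]
    - [0, 0, 0]
    - [0, 0, 0]
  gripper: [0, 0, 0, 0, 0, 0, 0, 0, 0, 0, 0, 0]

```text
t: 32.95
eef_pos: [0.5171, -0.0437, 0.0383]
tool_rot: [3.13, 0.086, 0.009]
contact_force: [-5.0, -1.5, 17.6]
gripper_width: 0.0856
grip_force: 7.5
```

apply_moves:
  linear:
    - [0, 0, 0]
    - [0, 0, 0]
    - [0, 0, 0]
    - [0, 0, 0]
    - [0, 0, 0]
    - [0, 0, 0]
  rot:
    - [0, 0, 0]
    - [0, 0, 0]
    - [0, 0, 0]
    - [0, 0, 0]
    - [0, 0, 0]
    - [0, 0, 0]
  gripper: [1, 1, 1, 1, 1, 1]

```text
t: 33.55
eef_pos: [0.5204, -0.0422, 0.0421]
tool_rot: [3.135, 0.088, 0.021]
contact_force: [-3.5, -1.6, 38.3]
gripper_width: 0.0513
grip_force: 66.2
```

```bash
python3 - <<'E'
from h import *
im={n:viewer.capture(n) for n in("top","scene")}
o=ctrl.get_obs();print(o["contact_force"],o["moment"]);to(.5163,-.0348,.033,A-np.pi/2)
a=cv2.resize(im["top"][190:270,260:360],None,fx=4,fy=4,interpolation=cv2.INTER_CUBIC);b=cv2.resize(im["scene"][190:270,200:300],None,fx=4,fy=4,interpolation=cv2.INTER_CUBIC)
cv2.imwrite("pics/e2.png",np.hstack([a,b]))
E
```

```text
[-3.92411803 -1.67354822 37.97731417] [0.66471426 0.83269282 0.00586678]
at [ 0.5204 -0.0422  0.0421] yaw -1.515 | tool shift units [-0.15 -0.31  0.36] rot units [ 0.04 -0.11 -0.05] | in final axes [-0.14 -0.3   0.36]
```

View pics/e2.png

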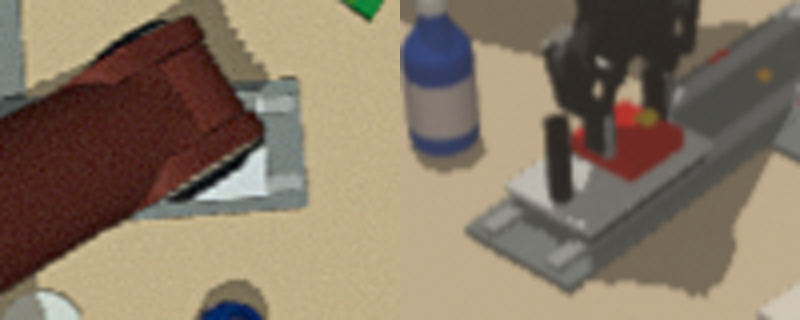

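apply_moves:
  linear:
    - [0, 0, -0.3]
    - [0, 0, 0]
    - [0, 0, 0]
    - [0, 0, -0.5]
    - [0, 0, -1]
    - [0, 0, -1]
    - [0, 0, -1]
    - [0, 0, -1]
    - [0, 0, 0]
    - [0, 0, 0]
  rot:
    - [0, 0, 0]
    - [0, 0, 0]
    - [0, 0, 0]
    - [0, 0, 0]
    - [0, 0, 0]
    - [0, 0, 0]
    - [0, 0, 0]
    - [0, 0, 0]
    - [0, 0, 0]
    - [0, 0, 0]
  gripper: [1, 0.3, 0, 0, 0, 0, 0, 0, 0, 0]

```text
t: 34.65
eef_pos: [0.516, -0.0352, 0.1546]
tool_rot: [-3.14, -0.1, 0.0]
contact_force: [-0.5, -0.7, -1.0]
gripper_width: 0.0851
grip_force: 0.0
```

```bash
python3 - <<'E'
from h import *
im={n:viewer.capture(n) for n in("top","scene")}
o=ctrl.get_obs();print(o["contact_force"],o["moment"],o["qpos"]);to(.5163,-.0348,.033,A-np.pi/2)
print(plate("plate_e",im,.03))
a=cv2.resize(im["top"][190:270,260:360],None,fx=4,fy=4,interpolation=cv2.INTER_CUBIC);b=cv2.resize(im["scene"][190:270,200:300],None,fx=4,fy=4,interpolation=cv2.INTER_CUBIC)
cv2.imwrite("pics/e3.png",np.hstack([a,b]))
E
```

```text
[-0.26571376 -1.09611251  0.83743184] [-0.00433893 -0.03156389  0.02740468] [-0.6050679   0.73848236  1.06248913  1.91865291 -0.78746134  0.97830452
 -0.67435455]
at [ 0.5154 -0.035   0.1535] yaw -1.507 | tool shift units [ 0.05 -0.    4.82] rot units [-0.01  0.02  0.01] | in final axes [ 0.04 -0.    4.82]
(array([ 0.5076, -0.0357,  0.1201]), np.float64(0.237), ['scene'], 1, np.float64(0.06))
```

View pics/e3.png

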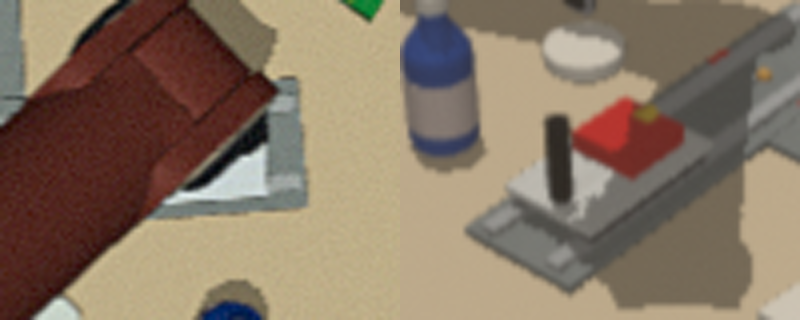

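apply_moves:
  linear:
    - [0, 0, 0]
    - [0, 0, 0]
    - [0, 0, 0]
    - [0, 0, 0]
    - [0, 0, 0]
    - [0, 0, 0]
    - [0, 0, 0]
    - [0, 0, 0]
    - [-1, 0.242, 0]
    - [-1, 0.242, 0]
    - [-1, 0.242, 0]
    - [-1, 0.242, 0]
    - [-1, 0.242, 0]
    - [-1, 0.242, 0]
    - [-1, 0.242, 0]
    - [-1, 0.242, 0]
    - [-1, 0.242, 0]
    - [-1, 0.242, 0]
    - [0, 0, 0]
    - [0, 0, 0]
  rot:
    - [0, 0, -0.884]
    - [0, 0, -0.884]
    - [0, 0, -0.884]
    - [0, 0, -0.884]
    - [0, 0, -0.884]
    - [0, 0, -0.884]
    - [0, 0, -0.884]
    - [0, 0, -0.884]
    - [0, 0, 0]
    - [0, 0, 0]
    - [0, 0, 0]
    - [0, 0, 0]
    - [0, 0, 0]
    - [0, 0, 0]
    - [0, 0, 0]
    - [0, 0, 0]
    - [0, 0, 0]
    - [0, 0, 0]
    - [0, 0, 0]
    - [0, 0, 0]
  gripper: [0, 0, 0, 0, 0, 0, 0, 0, 0, 0, 0, 0, 0, 0, 0, 0, 0, 0, 0, 0]

```text
t: 36.85
eef_pos: [0.4106, -0.2701, 0.154]
tool_rot: [-2.82, -1.381, 0.001]
contact_force: [1.2, 0.4, -0.5]
gripper_width: 0.0854
grip_force: 0.0
```

```bash
python3 - <<'E'
from h import *
im={n:viewer.capture(n) for n in("top","scene")}
print(ctrl.get_obs()["qpos"].round(2));to(.4098,-.2696,.0,-.66)
for z in(.03,.036): print(plate("plate_e",im,z))
print({n:plate("plate_e",{n:im[n]},.03) for n in im})
for n in im:
    Y=yel(im[n]).astype(np.uint8);k,l,s,c=cv2.connectedComponentsWithStats(Y)
    for i in range(1,k):
        q=ray(n,c[i],.05)[0]
        if s[i,4]>3 and np.hypot(*(q-[.514,-.015]))<.03: print(n,"key",q.round(4))
a=cv2.resize(im["top"][200:255,270:345],(600,440),interpolation=cv2.INTER_CUBIC);cv2.imwrite("pics/e4.png",a)
E
```

```text
[ 0.02  0.59  0.79  1.98 -0.58  0.81  0.48]
at [ 0.4114 -0.2689  0.154 ] yaw -0.657 | tool shift units [-0.06 -0.02  6.16] rot units [-0.01 -0.01  0.02] | in final axes [-0.06 -0.03  6.16]
(array([ 0.5146, -0.0345,  0.0597]), np.float64(1.299), ['top', 'scene'], 1, np.float64(0.05))
(array([ 0.5138, -0.0343,  0.0507]), np.float64(1.309), ['top', 'scene'], 1, np.float64(0.05))
{'top': (array([ 0.5142, -0.0345,  0.0574]), np.float64(0.069), ['top'], 1, np.float64(0.05)), 'scene': (array([0.5366, 0.3748, 0.0953]), np.float64(0.174), ['scene'], 0, np.float64(0.0))}
top key [ 0.5128 -0.0169]
scene key [ 0.5151 -0.0197]
```

View pics/e4.png

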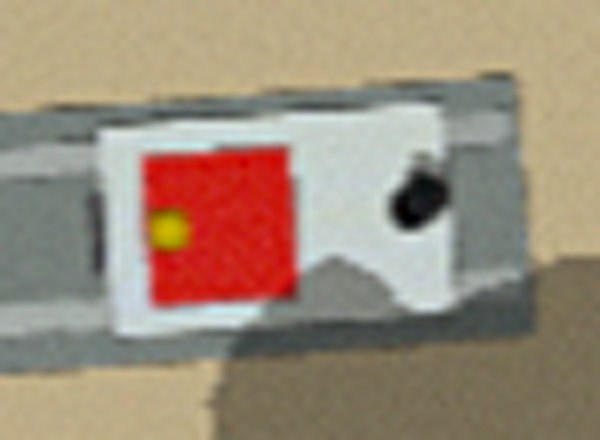

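apply_moves:
  linear:
    - [-0.05, 0, 1]
    - [0, 0, 1]
    - [0, 0, 1]
    - [0, 0, 1]
    - [0, 0, 1]
    - [0, 0, 1]
    - [0, 0, 0.16]
    - [0, 0, 0]
    - [0, 0, 0]
    - [0, 0, 0]
    - [0, 0, 0]
    - [0, 0, 0]
    - [0, 0, 0]
    - [0, 0, -1]
    - [0, 0, -1]
    - [0, 0, -1]
    - [0, 0, -1]
    - [0, 0, -1]
    - [0, 0, -1]
    - [0, 0, 0]
  rot:
    - [0, 0, 0]
    - [0, 0, 0]
    - [0, 0, 0]
    - [0, 0, 0]
    - [0, 0, 0]
    - [0, 0, 0]
    - [0, 0, 0]
    - [0, 0, 0]
    - [0, 0, 0]
    - [0, 0, 0]
    - [0, 0, 0]
    - [0, 0, 0]
    - [0, 0, 0]
    - [0, 0, 0]
    - [0, 0, 0]
    - [0, 0, 0]
    - [0, 0, 0]
    - [0, 0, 0]
    - [0, 0, 0]
    - [0, 0, 0]
  gripper: [0, 0, 0, 0, 0, 0, 0, 0, 1, 1, 1, 1, 1, 1, 1, 1, 1, 1, 1, 1]

```text
t: 39.05
eef_pos: [0.4117, -0.2727, 0.1539]
tool_rot: [2.815, 1.381, 0.006]
contact_force: [0.0, 0.1, -0.3]
gripper_width: 0.0545
grip_force: 64.1
```

```bash
python3 - <<'E'
from h import *
to(.516,-.0348,.047,A)
E
```

```text
at [ 0.4117 -0.2727  0.1539] yaw -0.659 | tool shift units [10.07 -2.56  4.27] rot units [ 0.06  0.02 -6.  ] | in final axes [9.24 4.75 4.28]
```

apply_moves:
  linear:
    - [0, 0, 0]
    - [0, 0, 0]
    - [0, 0, 0]
    - [0, 0, 0]
    - [0, 0, 0]
    - [0, 0, 0]
    - [0.924, 0.475, 0]
    - [0.924, 0.475, 0]
    - [0.924, 0.475, 0]
    - [0.924, 0.475, 0]
    - [0.924, 0.475, 0]
    - [0.924, 0.475, 0]
    - [0.924, 0.475, 0]
    - [0.924, 0.475, 0]
    - [0.924, 0.475, 0]
    - [0.924, 0.475, 0]
    - [0, 0, 1]
    - [0, 0, 1]
    - [0, 0, 0]
    - [0, 0, 0]
  rot:
    - [0, 0, -1]
    - [0, 0, -1]
    - [0, 0, -1]
    - [0, 0, -1]
    - [0, 0, -1]
    - [0, 0, -1]
    - [0, 0, 0]
    - [0, 0, 0]
    - [0, 0, 0]
    - [0, 0, 0]
    - [0, 0, 0]
    - [0, 0, 0]
    - [0, 0, 0]
    - [0, 0, 0]
    - [0, 0, 0]
    - [0, 0, 0]
    - [0, 0, 0]
    - [0, 0, 0]
    - [0, 0, 0]
    - [0, 0, 0]
  gripper: [1, 1, 1, 1, 1, 1, 1, 1, 1, 1, 1, 1, 1, 1, 1, 1, 1, 1, 1, 1]

```text
t: 41.05
eef_pos: [0.5141, -0.0336, 0.1004]
tool_rot: [-2.152, -2.287, 0.002]
contact_force: [0.7, -0.3, -0.4]
gripper_width: 0.0545
grip_force: 64.0
```

```bash
python3 - <<'E'
from h import *
im={n:viewer.capture(n) for n in("top","scene")}
to(.516,-.0348,.047,A);print(ctrl.get_obs()["qpos"].round(2))
cv2.imwrite("pics/p1.png",cv2.resize(im["scene"][180:270,200:310],(733,600),interpolation=cv2.INTER_CUBIC))
E
```

```text
at [ 0.5152 -0.0339  0.1015] yaw 0.061 | tool shift units [-0.04  0.02  2.18] rot units [ 0.01  0.   -0.01] | in final axes [-0.04  0.03  2.18]
[-0.33  0.65  0.55  1.96 -0.52  0.67  0.61]
```

View pics/p1.png

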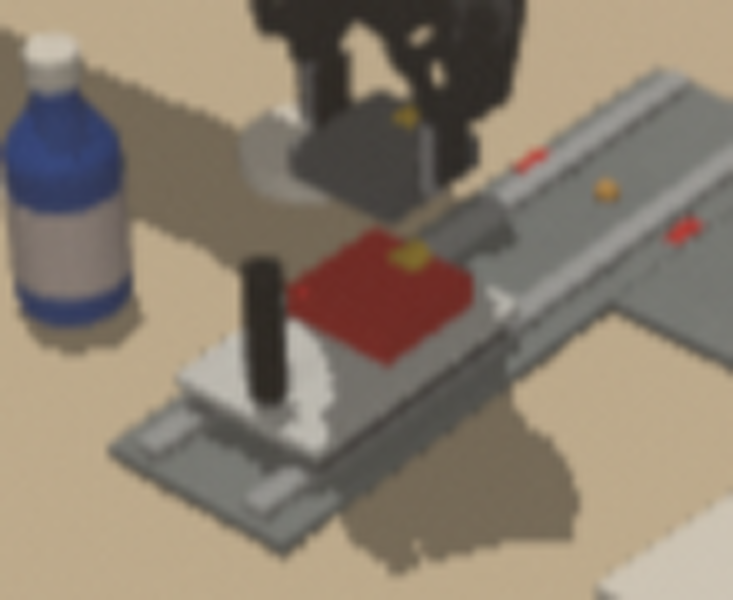

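apply_moves:
  linear:
    - [-0.04, 0.03, 1]
    - [0, 0, 0.8]
    - [0, 0, 0.2]
    - [0, 0, 0.1]
    - [0, 0, 0.1]
    - [0, 0, 0]
    - [0, 0, 0]
    - [0, 0, 0]
  rot:
    - [0, 0, 0]
    - [0, 0, 0]
    - [0, 0, 0]
    - [0, 0, 0]
    - [0, 0, 0]
    - [0, 0, 0]
    - [0, 0, 0]
    - [0, 0, 0]
  gripper: [1, 1, 1, 1, 1, 1, 1, 1]

```text
t: 41.95
eef_pos: [0.5162, -0.035, 0.0481]
tool_rot: [2.152, 2.286, 0.003]
contact_force: [-2.6, 0.1, 10.0]
gripper_width: 0.0542
grip_force: 65.5
```

apply_moves:
  linear:
    - [0, 0, 0.06]
    - [0, 0, 0]
    - [0, 0, 0]
  rot:
    - [0, 0, 0]
    - [0, 0, 0]
    - [0, 0, 0]
  gripper: [1, 1, 1]

```text
t: 42.25
eef_pos: [0.5162, -0.0351, 0.0479]
tool_rot: [2.152, 2.287, 0.005]
contact_force: [-4.8, 0.4, 22.0]
gripper_width: 0.0543
grip_force: 66.7
```

apply_moves:
  linear:
    - [0, 0, -0.08]
    - [0, 0, 0]
    - [0, 0, 0]
    - [0, 0, 0]
    - [0, 0, 0]
    - [0, 0, -1]
    - [0, 0, -1]
    - [0, 0, -1]
    - [0, 0, -1]
    - [0, 0, 0]
    - [0, 0, 0]
    - [0, 0, 0]
    - [0, 0, 0]
    - [0, 0, 0]
    - [0, 0, 0]
    - [0, 0, 0]
  rot:
    - [0, 0, 0]
    - [0, 0, 0]
    - [0, 0, 0]
    - [0, 0, 0]
    - [0, 0, 0]
    - [0, 0, 0]
    - [0, 0, 0]
    - [0, 0, 0]
    - [0, 0, 0]
    - [0, 0, 1]
    - [0, 0, 1]
    - [0, 0, 1]
    - [0, 0, 1]
    - [0, 0, 1]
    - [0, 0, 1]
    - [0, 0, 1]
  gripper: [1, 1, 0, 0, 0, 0, 0, 0, 0, 0, 0, 0, 0, 0, 0, 0]

```text
t: 43.85
eef_pos: [0.5153, -0.034, 0.1458]
tool_rot: [-2.901, -1.205, 0.001]
contact_force: [0.6, -0.7, -0.1]
gripper_width: 0.0853
grip_force: 0.0
```

apply_moves:
  linear:
    - [0, 0, 0]
    - [0, 0, 0]
    - [0, 0, 0]
    - [0, 0, 0]
    - [0, 0, 0]
    - [0, 0, 0]
    - [0, 0, 0]
    - [0.18, 1, 0]
    - [0.18, 1, 0]
    - [0.18, 1, 0]
    - [0.18, 1, 0]
    - [0.18, 1, 0]
    - [0.18, 1, 0]
    - [0.18, 1, 0]
    - [0.18, 1, 0]
    - [0.18, 1, 0]
    - [0.18, 1, 0]
    - [0, 0, 0]
    - [0, 0, 0]
    - [0, 0, 0]
  rot:
    - [0, 0, 1]
    - [0, 0, 1]
    - [0, 0, 1]
    - [0, 0, 1]
    - [0, 0, 1]
    - [0, 0, 1]
    - [0, 0, 0.93]
    - [0, 0, 0]
    - [0, 0, 0]
    - [0, 0, 0]
    - [0, 0, 0]
    - [0, 0, 0]
    - [0, 0, 0]
    - [0, 0, 0]
    - [0, 0, 0]
    - [0, 0, 0]
    - [0, 0, 0]
    - [0, 0, 0]
    - [0, 0, 0]
    - [0, 0, 0]
  gripper: [0, 0, 0, 0, 0, 0, 0, 0, 0, 0, 0, 0, 0, 0, 0, 0, 0, 0, 0, 0]

```text
t: 45.85
eef_pos: [0.5508, -0.2843, 0.1454]
tool_rot: [-3.139, 0.06, 0.001]
contact_force: [0.6, 0.9, -0.5]
gripper_width: 0.0856
grip_force: 0.0
```

```bash
python3 - <<'E'
from h import *
im={n:viewer.capture(n) for n in("top","scene")}
print("a",plate("plate_a",im,.046));
for p in "bcd": print(p,plate("plate_"+p,im))
print("s",plate("sample",im))
to(.5524,-.2910,.0,-1.61);print(ctrl.get_obs()["qpos"].round(2))
E
```

```text
a (array([ 0.5175, -0.03  , -0.0146]), np.float64(0.763), ['top', 'scene'], 2, np.float64(0.65))
b (array([ 0.5504, -0.2922, -0.0615]), np.float64(0.091), ['scene'], 1, np.float64(0.16))
c (array([ 0.6551, -0.2048,  1.004 ]), np.float64(0.364), ['top', 'scene'], 2, np.float64(1.11))
d (array([ 0.4898, -0.4211, -0.081 ]), np.float64(0.158), ['top'], 1, np.float64(-0.1))
s (array([ 0.511 ,  0.4137, -0.0985]), np.float64(0.334), ['top', 'scene'], 1, np.float64(-0.25))
at [ 0.5508 -0.2851  0.1461] yaw -1.609 | tool shift units [0.07 0.23 5.84] rot units [-0.   -0.    0.01] | in final axes [0.07 0.23 5.84]
[-0.08  0.86  0.99  1.63 -0.79  1.1  -0.47]
```

```bash
cat >> h.py <<'E'
def ondeck(name,z,im=None):
    im=im or {n:viewer.capture(n) for n in("top","scene")}
    for n in im:
        r=plate(name,{n:im[n]},z);print(name,n,r)
        Y=yel(im[n]).astype(np.uint8);k,l,s,c=cv2.connectedComponentsWithStats(Y)
        for i in range(1,k):
            q=ray(n,c[i],z+.02)[0]
            if s[i,4]>3 and np.hypot(*(q-[.514,-.015]))<.03: print("  key",n,s[i,4],q.round(4),"expect",(W(0.0004,-.0573+.0195)).round(4))
E
python3 - <<'E'
from h import *
ondeck("plate_a",.046)
E
```

```text
plate_a top (array([ 0.5243, -0.0285, -0.0172]), np.float64(0.491), ['top'], 1, np.float64(0.65))
  key top 18 [ 0.5153 -0.0133] expect [ 0.5147 -0.0153]
plate_a scene (array([ 0.512 , -0.0319,  0.0764]), np.float64(0.092), ['scene'], 1, np.float64(0.07))
  key scene 6 [ 0.5174 -0.0161] expect [ 0.5147 -0.0153]
```

apply_moves:
  linear:
    - [0.07, 0.23, 1]
    - [0, 0, 1]
    - [0, 0, 1]
    - [0, 0, 1]
    - [0, 0, 1]
    - [0, 0, 0.84]
    - [0, 0, 0]
    - [0, 0, 0]
    - [0, 0, 0]
    - [0, 0, 0]
    - [0, 0, 0]
    - [0, 0, 0]
    - [0, 0, 0]
  rot:
    - [0, 0, 0]
    - [0, 0, 0]
    - [0, 0, 0]
    - [0, 0, 0]
    - [0, 0, 0]
    - [0, 0, 0]
    - [0, 0, 0]
    - [0, 0, 0]
    - [0, 0, 0]
    - [0, 0, 0]
    - [0, 0, 0]
    - [0, 0, 0]
    - [0, 0, 0]
  gripper: [0, 0, 0, 0, 0, 0, 0, 1, 1, 1, 1, 1, 1]

```text
t: 47.65
eef_pos: [0.553, -0.2929, 0.0021]
tool_rot: [3.139, -0.062, 0.005]
contact_force: [-0.2, -0.0, 5.9]
gripper_width: 0.0544
grip_force: 64.9
```

apply_moves:
  linear:
    - [0, 0, 0]
    - [0, 0, 0]
    - [0, 0, 0]
    - [0, 0, -1]
    - [0, 0, 0]
    - [0, 0, 0]
    - [0, 0, 0]
    - [0, 0, 0]
    - [0, 0, 0]
    - [0, 0, 0]
    - [0, 0, 0]
    - [0, 0, 0]
    - [0, 0, 0]
    - [0, 0, 0]
    - [0, 0, 0]
    - [0, 0, 0]
    - [0, 0, 0]
    - [0, 0, 0]
    - [0, 0, 0]
    - [0, 0, 0]
  rot:
    - [0, 0, 0]
    - [0, 0, 0]
    - [0, 0, 0]
    - [0, 0, 0]
    - [0, 0, -1]
    - [0, 0, -1]
    - [0, 0, -1]
    - [0, 0, -1]
    - [0, 0, -1]
    - [0, 0, -1]
    - [0, 0, -1]
    - [0, 0, -1]
    - [0, 0, -1]
    - [0, 0, -1]
    - [0, 0, -1]
    - [0, 0, -1]
    - [0, 0, -1]
    - [0, 0, -0.09]
    - [0, 0, 0]
    - [0, 0, 0]
  gripper: [0, 0, 0, 0, 0, 0, 0, 0, 0, 0, 0, 0, 0, 0, 0, 0, 0, 0, 0, 0]

```text
t: 49.65
eef_pos: [0.552, -0.2917, 0.0249]
tool_rot: [-2.267, -2.175, 0.001]
contact_force: [0.7, 0.6, -0.3]
gripper_width: 0.0855
grip_force: 0.0
```

```bash
python3 - <<'E'
from h import *
to(.5524,-.2910,.0,-1.61+np.pi/2);print(ctrl.get_obs()["qpos"].round(2))
E
```

```text
at [ 0.552  -0.2917  0.0249] yaw -0.041 | tool shift units [0.03 0.02 1.  ] rot units [-0.    0.   -0.02] | in final axes [0.03 0.02 1.  ]
[ 0.17  0.88  0.48  1.69 -0.57  0.72  0.91]
```

apply_moves:
  linear:
    - [-0.05, 0, 1]
    - [0, 0, 0]
    - [0, 0, 0]
    - [0, 0, 0]
    - [0, 0, 0]
    - [0, 0, 0]
    - [0, 0, 0]
    - [0, 0, 0]
    - [0, 0, -1]
    - [0, 0, -1]
    - [0, 0, -1]
    - [0, 0, -1]
    - [0, 0, -1]
    - [0, 0, -1]
    - [0, 0, 0]
    - [0, 0, 0]
  rot:
    - [0, 0, 0]
    - [0, 0, 0]
    - [0, 0, 0]
    - [0, 0, 0]
    - [0, 0, 0]
    - [0, 0, 0]
    - [0, 0, 0]
    - [0, 0, 0]
    - [0, 0, 0]
    - [0, 0, 0]
    - [0, 0, 0]
    - [0, 0, 0]
    - [0, 0, 0]
    - [0, 0, 0]
    - [0, 0, -0.85]
    - [0, 0, 0]
  gripper: [0, 0, 1, 1, 1, 1, 1, 1, 1, 1, 1, 1, 1, 1, 1, 1]

```text
t: 51.25
eef_pos: [0.5519, -0.2927, 0.1506]
tool_rot: [2.151, 2.29, 0.001]
contact_force: [-0.1, -0.2, -0.7]
gripper_width: 0.0544
grip_force: 64.7
```

```bash
python3 - <<'E'
from h import *
to(.516,-.0348,.062,A)
E
```

```text
at [ 0.5519 -0.2927  0.1506] yaw 0.062 | tool shift units [10.39 -0.79  3.55] rot units [ 0.01 -0.    0.  ] | in final axes [10.39 -0.8   3.54]
```

apply_moves:
  linear:
    - [0.945, -0.072, 0]
    - [0.945, -0.072, 0]
    - [0.945, -0.072, 0]
    - [0.945, -0.072, 0]
    - [0.945, -0.072, 0]
    - [0.945, -0.072, 0]
    - [0.945, -0.072, 0]
    - [0.945, -0.072, 0]
    - [0.945, -0.072, 0]
    - [0.945, -0.072, 0]
    - [0.945, -0.072, 0]
    - [0, 0, 1]
    - [0, 0, 1]
    - [0, 0, 0]
    - [0, 0, 0]
    - [0, 0, 0]
    - [0, 0, 0]
  rot:
    - [0, 0, 0]
    - [0, 0, 0]
    - [0, 0, 0]
    - [0, 0, 0]
    - [0, 0, 0]
    - [0, 0, 0]
    - [0, 0, 0]
    - [0, 0, 0]
    - [0, 0, 0]
    - [0, 0, 0]
    - [0, 0, 0]
    - [0, 0, 0]
    - [0, 0, 0]
    - [0, 0, 0]
    - [0, 0, 0]
    - [0, 0, 0]
    - [0, 0, 0]
  gripper: [1, 1, 1, 1, 1, 1, 1, 1, 1, 1, 1, 1, 1, 1, 1, 1, 1]

```text
t: 52.95
eef_pos: [0.5168, -0.0352, 0.1011]
tool_rot: [2.151, 2.288, 0.002]
contact_force: [0.2, 0.2, -1.4]
gripper_width: 0.0541
grip_force: 64.7
```

```bash
python3 - <<'E'
from h import *
to(.516,-.0348,.062,A)
E
```

```text
at [ 0.5168 -0.0352  0.1011] yaw 0.062 | tool shift units [ 0.02 -0.03  1.56] rot units [ 0.02  0.   -0.  ] | in final axes [ 0.02 -0.03  1.56]
```

apply_moves:
  linear:
    - [0.02, -0.03, 0.8]
    - [0, 0, 0.4]
    - [0, 0, 0.1]
    - [0, 0, 0.1]
    - [0, 0, 0.1]
    - [0, 0, 0.05]
    - [0, 0, 0]
    - [0, 0, 0]
  rot:
    - [0, 0, 0]
    - [0, 0, 0]
    - [0, 0, 0]
    - [0, 0, 0]
    - [0, 0, 0]
    - [0, 0, 0]
    - [0, 0, 0]
    - [0, 0, 0]
  gripper: [1, 1, 1, 1, 1, 1, 1, 1]

```text
t: 53.75
eef_pos: [0.5157, -0.0347, 0.0632]
tool_rot: [2.151, 2.289, 0.003]
contact_force: [-2.1, 0.1, 9.9]
gripper_width: 0.0544
grip_force: 65.9
```

apply_moves:
  linear:
    - [0, 0, -0.03]
    - [0, 0, 0]
    - [0, 0, 0]
    - [0, 0, 0]
    - [0, 0, -0.9]
    - [0, 0, -0.9]
    - [0, 0, -0.9]
    - [0, 0, -0.9]
    - [0, 0, 0]
    - [0, 0, 0]
    - [0, 0, 0]
    - [0, 0, 0]
    - [0, 0, 0]
    - [0, 0, 0]
  rot:
    - [0, 0, 0]
    - [0, 0, 0]
    - [0, 0, 0]
    - [0, 0, 0]
    - [0, 0, 0]
    - [0, 0, 0]
    - [0, 0, 0]
    - [0, 0, 0]
    - [0, 0, 0.933]
    - [0, 0, 0.933]
    - [0, 0, 0.933]
    - [0, 0, 0.933]
    - [0, 0, 0.933]
    - [0, 0, 0.933]
  gripper: [1, 0, 0, 0, 0, 0, 0, 0, 0, 0, 0, 0, 0, 0]

```text
t: 55.15
eef_pos: [0.5152, -0.0342, 0.1519]
tool_rot: [-2.789, -1.446, 0.001]
contact_force: [-0.0, -0.1, 0.2]
gripper_width: 0.085
grip_force: 0.0
```

apply_moves:
  linear:
    - [-0.259, 0.939, 0]
    - [-0.259, 0.939, 0]
    - [-0.259, 0.939, 0]
    - [-0.259, 0.939, 0]
    - [-0.259, 0.939, 0]
    - [-0.259, 0.939, 0]
    - [-0.259, 0.939, 0]
    - [-0.259, 0.939, 0]
    - [-0.259, 0.939, 0]
    - [0, 0, 1]
    - [0, 0, 1]
    - [0, 0, 1]
    - [0, 0, 0]
    - [0, 0, 0]
    - [0, 0, 0]
  rot:
    - [0, 0, 0]
    - [0, 0, 0]
    - [0, 0, 0]
    - [0, 0, 0]
    - [0, 0, 0]
    - [0, 0, 0]
    - [0, 0, 0]
    - [0, 0, 0]
    - [0, 0, 0]
    - [0, 0, 0]
    - [0, 0, 0]
    - [0, 0, 0]
    - [0, 0, 0]
    - [0, 0, 0]
    - [0, 0, 0]
  gripper: [0, 0, 0, 0, 0, 0, 0, 0, 0, 0, 0, 0, 0, 0, 0]

```text
t: 56.65
eef_pos: [0.6561, -0.2038, 0.0788]
tool_rot: [2.783, 1.452, 0.002]
contact_force: [0.2, 0.2, 0.2]
gripper_width: 0.0854
grip_force: 0.0
```

```bash
python3 - <<'E'
from h import *
im={n:viewer.capture(n) for n in("top","scene")}
ondeck("plate_b",.062,im)
for p in "cd": print(p,plate("plate_"+p,im))
print("s",plate("sample",im))
to(.6558,-.2036,.0,-.61);print(ctrl.get_obs()["qpos"].round(2))
E
```

```text
plate_b top (array([ 0.3803, -0.09  , -0.2052]), np.float64(0.347), ['top'], 0, np.float64(0.0))
plate_b scene None
c None
d (array([ 0.4891, -0.4203, -0.0506]), np.float64(0.131), ['top'], 1, np.float64(-0.16))
s (array([ 0.5124,  0.4134, -0.1026]), np.float64(0.246), ['top', 'scene'], 1, np.float64(-0.23))
at [ 0.6555 -0.2032  0.0779] yaw -0.609 | tool shift units [-0.01  0.02  3.11] rot units [ 0.01 -0.    0.01] | in final axes [-0.01  0.02  3.11]
[-0.08  0.93  0.7   1.47 -0.67  0.98  0.18]
```

apply_moves:
  linear:
    - [0, 0, 1]
    - [0, 0, 1]
    - [0, 0, 1]
    - [0, 0, 0.1]
    - [0, 0, 0]
    - [0, 0, 0]
    - [0, 0, 0]
    - [0, 0, 0]
    - [0, 0, 0]
    - [0, 0, 0]
    - [0, 0, 0]
  rot:
    - [0, 0, 0]
    - [0, 0, 0]
    - [0, 0, 0]
    - [0, 0, 0]
    - [0, 0, 0]
    - [0, 0, 0]
    - [0, 0, 0]
    - [0, 0, 0]
    - [0, 0, 0]
    - [0, 0, 0]
    - [0, 0, 0]
  gripper: [0, 0, 0, 0, 0, 1, 1, 1, 1, 1, 1]

```text
t: 58.05
eef_pos: [0.6565, -0.2039, 0.0018]
tool_rot: [2.783, 1.452, 0.004]
contact_force: [-0.3, -0.6, 6.5]
gripper_width: 0.0549
grip_force: 65.2
```

apply_moves:
  linear:
    - [0, 0, 0]
    - [0, 0, 0]
    - [0, 0, 0]
    - [0, 0, -1]
    - [0, 0, 0]
    - [0, 0, 0]
    - [0, 0, 0]
    - [0, 0, 0]
    - [0, 0, 0]
    - [0, 0, 0]
    - [0, 0, 0]
    - [0, 0, 0]
    - [0, 0, 0]
    - [0, 0, 0]
    - [0, 0, 0]
    - [0, 0, 0]
    - [0, 0, 0]
    - [0, 0, 0]
    - [0, 0, 0]
    - [0, 0, 0]
  rot:
    - [0, 0, 0]
    - [0, 0, 0]
    - [0, 0, 0]
    - [0, 0, 0]
    - [0, 0, -1]
    - [0, 0, -1]
    - [0, 0, -1]
    - [0, 0, -1]
    - [0, 0, -1]
    - [0, 0, -1]
    - [0, 0, -1]
    - [0, 0, -1]
    - [0, 0, -1]
    - [0, 0, -1]
    - [0, 0, -1]
    - [0, 0, -1]
    - [0, 0, -1]
    - [0, 0, -0.09]
    - [0, 0, 0]
    - [0, 0, 0]
  gripper: [0, 0, 0, 0, 0, 0, 0, 0, 0, 0, 0, 0, 0, 0, 0, 0, 0, 0, 0, 0]

```text
t: 60.05
eef_pos: [0.655, -0.203, 0.0244]
tool_rot: [-0.945, -2.996, 0.0]
contact_force: [0.2, 0.2, -0.6]
gripper_width: 0.0857
grip_force: 0.0
```

```bash
python3 - <<'E'
from h import *
to(.6555,-.2032,.0,-.61+np.pi/2);print(ctrl.get_obs()["qpos"].round(2))
im={n:viewer.capture(n) for n in("top","scene")}
print(plate("plate_c",im));ondeck("plate_b",.062,im)
E
```

```text
at [ 0.655  -0.203   0.0244] yaw 0.96 | tool shift units [-0.02  0.    0.98] rot units [-0.   -0.   -0.01] | in final axes [-0.02  0.    0.98]
[ 0.13  0.91  0.26  1.49 -0.29  0.78  1.46]
None
plate_b top (array([ 0.5174, -0.0289,  0.0033]), np.float64(0.282), ['top'], 1, np.float64(0.29))
  key top 17 [ 0.5149 -0.0129] expect [ 0.5147 -0.0153]
plate_b scene (array([ 0.5133, -0.0134,  0.7896]), np.float64(0.91), ['scene'], 0, np.float64(0.0))
```

```bash
python3 - <<'E'
from h import *
im={n:viewer.capture(n) for n in("top","scene")}
a=cv2.resize(im["top"][203:253,275:325],(400,400),interpolation=cv2.INTER_CUBIC);b=cv2.resize(im["scene"][200:260,220:280],(400,400),interpolation=cv2.INTER_CUBIC)
cv2.imwrite("pics/z1.png",np.hstack([a,b]))
E
```

```text
(no output)
```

View pics/z1.png

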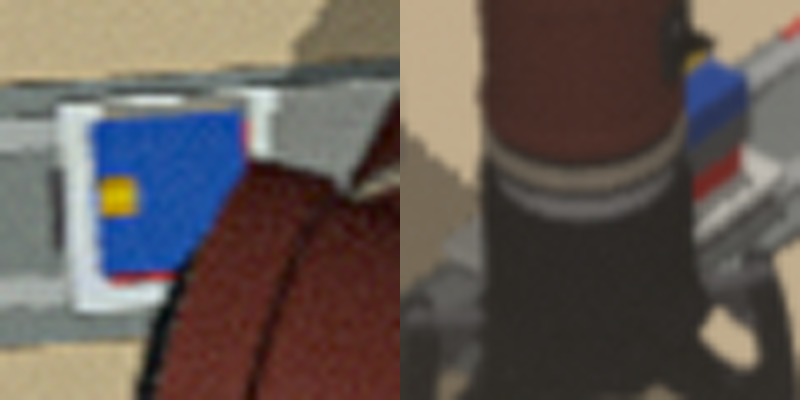

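apply_moves:
  linear:
    - [0, 0, -1]
    - [0, 0, -1]
    - [0, 0, -1]
    - [0, 0, -1]
    - [0, 0, -1]
    - [0, 0, 0]
    - [0, 0, 0]
    - [0, 0, 0]
    - [0.8825, -0.641, 0]
    - [0.8825, -0.641, 0]
    - [0.8825, -0.641, 0]
    - [0.8825, -0.641, 0]
    - [0.8825, -0.641, 0]
    - [0.8825, -0.641, 0]
    - [0.8825, -0.641, 0]
    - [0.8825, -0.641, 0]
    - [0, 0, 0.8]
    - [0, 0, 0.8]
    - [0, 0, 0]
    - [0, 0, 0]
  rot:
    - [0, 0, 0.935]
    - [0, 0, 0.935]
    - [0, 0, 0.935]
    - [0, 0, 0.935]
    - [0, 0, 0.935]
    - [0, 0, 0.935]
    - [0, 0, 0.935]
    - [0, 0, 0.935]
    - [0, 0, 0]
    - [0, 0, 0]
    - [0, 0, 0]
    - [0, 0, 0]
    - [0, 0, 0]
    - [0, 0, 0]
    - [0, 0, 0]
    - [0, 0, 0]
    - [0, 0, 0]
    - [0, 0, 0]
    - [0, 0, 0]
    - [0, 0, 0]
  gripper: [0, 0, 0, 0, 0, 0, 0, 0, 0, 0, 0, 0, 0, 0, 0, 0, 0, 0, 0, 0]

```text
t: 62.35
eef_pos: [0.5161, -0.0353, 0.1099]
tool_rot: [2.15, 2.291, -0.0]
contact_force: [0.5, 0.1, 0.4]
gripper_width: 0.0852
grip_force: 0.0
```

```bash
python3 - <<'E'
from h import *
im={"top":viewer.capture("top"),"scene":viewer.capture("scene")}
print(plate("plate_c",im))
to(.516,-.0348,.047,A)
E
```

```text
(array([ 0.6548, -0.204 ,  0.9913]), np.float64(0.347), ['top', 'scene'], 2, np.float64(1.1))
at [ 0.5167 -0.0354  0.1105] yaw 0.064 | tool shift units [ 0.03 -0.03  2.54] rot units [0.02 0.   0.01] | in final axes [ 0.03 -0.03  2.54]
```

apply_moves:
  linear:
    - [0.03, -0.03, 1]
    - [0, 0, 1]
    - [0, 0, 0.54]
    - [0, 0, 0]
    - [0, 0, 0]
    - [0, 0, 0]
    - [0, 0, 0]
    - [0, 0, 0]
    - [0, 0, 0]
    - [0, 0, 0]
    - [0, 0, -0.1]
    - [0, 0, 0]
    - [0, 0, 0]
  rot:
    - [0, 0, 0]
    - [0, 0, 0]
    - [0, 0, 0]
    - [0, 0, 0]
    - [0, 0, 0]
    - [0, 0, 0]
    - [0, 0, 0]
    - [0, 0, 0]
    - [0, 0, 0]
    - [0, 0, 0]
    - [0, 0, 0]
    - [0, 0, 0]
    - [0, 0, 0]
  gripper: [0, 0, 0, 0, 0, 1, 1, 1, 1, 1, 1, 1, 1]

```text
t: 63.85
eef_pos: [0.5149, -0.0344, 0.0484]
tool_rot: [-2.149, -2.291, 0.001]
contact_force: [0.1, 0.0, -2.5]
gripper_width: 0.0551
grip_force: 63.7
```

apply_moves:
  linear:
    - [0.06, 0, 0]
    - [0.06, 0, 0]
    - [0.02, 0, 0]
    - [0, 0, 0]
    - [0, 0, 0]
  rot:
    - [0, 0, 0]
    - [0, 0, 0]
    - [0, 0, 0]
    - [0, 0, 0]
    - [0, 0, 0]
  gripper: [1, 1, 1, 1, 1]

```text
t: 64.35
eef_pos: [0.5148, -0.0306, 0.0485]
tool_rot: [-2.149, -2.291, 0.0]
contact_force: [0.1, 0.2, -1.7]
gripper_width: 0.0551
grip_force: 63.7
```

```bash
python3 - <<'E'
from h import *
o=ctrl.get_obs();print(o["contact_force"],o["moment"])
E
```

```text
[ 0.10340063  0.22869948 -1.72348285] [-0.02140658 -0.0037314  -0.01037909]
```

apply_moves:
  linear:
    - [-0.07, 0, 0]
    - [-0.07, 0, 0]
    - [0, 0, 0]
    - [0, 0, 0.06]
    - [0, 0, 0.06]
    - [0, 0, 0]
    - [0, 0, 0]
    - [0, 0, 0]
    - [0, 0, 0]
    - [0, 0, -1]
    - [0, 0, -1]
    - [0, 0, -1]
    - [0, 0, -1]
    - [0, 0, 0]
    - [0, 0, 0]
    - [0, 0, 0]
    - [0, 0, 0]
    - [0, 0, 0]
    - [0, 0, 0]
  rot:
    - [0, 0, 0]
    - [0, 0, 0]
    - [0, 0, 0]
    - [0, 0, 0]
    - [0, 0, 0]
    - [0, 0, 0]
    - [0, 0, 0]
    - [0, 0, 0]
    - [0, 0, 0]
    - [0, 0, 0]
    - [0, 0, 0]
    - [0, 0, 0]
    - [0, 0, 0]
    - [0, 0, -1]
    - [0, 0, -1]
    - [0, 0, -1]
    - [0, 0, -1]
    - [0, 0, -1]
    - [0, 0, -1]
  gripper: [1, 1, 1, 1, 1, 1, 0, 0, 0, 0, 0, 0, 0, 0, 0, 0, 0, 0, 0]

```text
t: 66.25
eef_pos: [0.515, -0.0344, 0.1453]
tool_rot: [-1.197, -2.904, 0.0]
contact_force: [0.8, 1.5, 0.4]
gripper_width: 0.0853
grip_force: 0.0
```

```bash
python3 - <<'E'
from h import *
to(.6552,-.2033,.0,.96)
E
```

```text
at [ 0.515  -0.0344  0.1453] yaw 0.789 | tool shift units [-8.74 -0.84  5.81] rot units [-0.   -0.   -1.43] | in final axes [-8.47 -2.32  5.81]
```

apply_moves:
  linear:
    - [0, 0, 0]
    - [0, 0, 0]
    - [-0.941, -0.258, 0]
    - [-0.941, -0.258, 0]
    - [-0.941, -0.258, 0]
    - [-0.941, -0.258, 0]
    - [-0.941, -0.258, 0]
    - [-0.941, -0.258, 0]
    - [-0.941, -0.258, 0]
    - [-0.941, -0.258, 0]
    - [-0.941, -0.258, 0]
    - [0, 0, 1]
    - [0, 0, 1]
    - [0, 0, 1]
    - [0, 0, 0]
    - [0, 0, 0]
    - [0, 0, 0]
    - [0, 0, 0]
  rot:
    - [0, 0, -0.715]
    - [0, 0, -0.715]
    - [0, 0, 0]
    - [0, 0, 0]
    - [0, 0, 0]
    - [0, 0, 0]
    - [0, 0, 0]
    - [0, 0, 0]
    - [0, 0, 0]
    - [0, 0, 0]
    - [0, 0, 0]
    - [0, 0, 0]
    - [0, 0, 0]
    - [0, 0, 0]
    - [0, 0, 0]
    - [0, 0, 0]
    - [0, 0, 0]
    - [0, 0, 0]
  gripper: [0, 0, 0, 0, 0, 0, 0, 0, 0, 0, 0, 0, 0, 0, 0, 0, 0, 0]

```text
t: 68.05
eef_pos: [0.6556, -0.2045, 0.0724]
tool_rot: [0.95, 2.991, -0.0]
contact_force: [1.1, -0.2, 0.1]
gripper_width: 0.086
grip_force: 0.0
```

```bash
python3 - <<'E'
from h import *
im={n:viewer.capture(n) for n in("top","scene")}
t=im["top"].astype(int)
red=(t[...,2]>110)&(t[...,1]<80)&(t[...,0]<80);r=np.argwhere(red[205:252,280:318])
print("red px top",[(int(v+205),int(u+280)) for v,u in r])
ondeck("plate_b",.062,im);print(plate("plate_c",im))
to(.6555,-.2034,.0,.96)
E
```

```text
red px top [(237, 295)]
plate_b top (array([ 0.5164, -0.0313,  0.0698]), np.float64(0.124), ['top'], 1, np.float64(0.14))
  key top 15 [ 0.5136 -0.0132] expect [ 0.5147 -0.0153]
plate_b scene None
  key scene 4 [ 0.5168 -0.0133] expect [ 0.5147 -0.0153]
None
at [ 0.6549 -0.2042  0.0714] yaw 0.956 | tool shift units [0.   0.04 2.86] rot units [ 0.    0.01 -0.04] | in final axes [-0.    0.04  2.86]
```

apply_moves:
  linear:
    - [-0.02, 0.04, 1]
    - [0, 0, 1]
    - [0, 0, 0.86]
    - [0, 0, 0]
    - [0, 0, 0]
    - [0, 0, 0]
    - [0, 0, 0]
    - [0, 0, 0]
    - [0, 0, 0]
    - [0, 0, 0]
    - [0, 0, -1]
    - [0, 0, -1]
    - [0, 0, -1]
    - [0, 0, -1]
    - [0, 0, -1]
    - [0, 0, -1]
    - [0, 0, 0]
    - [0, 0, 0]
  rot:
    - [0, 0, 0]
    - [0, 0, 0]
    - [0, 0, 0]
    - [0, 0, 0]
    - [0, 0, 0]
    - [0, 0, 0]
    - [0, 0, 0]
    - [0, 0, 0]
    - [0, 0, 0]
    - [0, 0, 0]
    - [0, 0, 0]
    - [0, 0, 0.935]
    - [0, 0, 0.935]
    - [0, 0, 0.935]
    - [0, 0, 0.935]
    - [0, 0, 0.935]
    - [0, 0, 0.935]
    - [0, 0, 0.935]
  gripper: [0, 0, 0, 0, 1, 1, 1, 1, 1, 1, 1, 1, 1, 1, 1, 1, 1, 1]

```text
t: 70.05
eef_pos: [0.6558, -0.2034, 0.1503]
tool_rot: [2.029, 2.397, 0.002]
contact_force: [0.4, -0.7, -1.8]
gripper_width: 0.0542
grip_force: 65.5
```

```bash
python3 - <<'E'
from h import *
to(.516,-.0348,.078,A)
E
```

```text
at [ 0.6558 -0.2034  0.1503] yaw 0.166 | tool shift units [ 7.57 -4.41  2.88] rot units [0.01 0.   0.86] | in final axes [ 7.08 -5.16  2.89]
```

apply_moves:
  linear:
    - [0, 0, 0]
    - [0.885, -0.645, 0]
    - [0.885, -0.645, 0]
    - [0.885, -0.645, 0]
    - [0.885, -0.645, 0]
    - [0.885, -0.645, 0]
    - [0.885, -0.645, 0]
    - [0.885, -0.645, 0]
    - [0.885, -0.645, 0]
    - [0, 0, 0.8]
    - [0, 0, 0.7]
    - [0, 0, 0]
    - [0, 0, 0]
    - [0, 0, 0]
    - [0, 0, 0]
  rot:
    - [0, 0, 0.86]
    - [0, 0, 0]
    - [0, 0, 0]
    - [0, 0, 0]
    - [0, 0, 0]
    - [0, 0, 0]
    - [0, 0, 0]
    - [0, 0, 0]
    - [0, 0, 0]
    - [0, 0, 0]
    - [0, 0, 0]
    - [0, 0, 0]
    - [0, 0, 0]
    - [0, 0, 0]
    - [0, 0, 0]
  gripper: [1, 1, 1, 1, 1, 1, 1, 1, 1, 1, 1, 1, 1, 1, 1]

```text
t: 71.55
eef_pos: [0.5156, -0.0358, 0.1124]
tool_rot: [2.145, 2.293, 0.002]
contact_force: [-0.1, -0.6, -1.0]
gripper_width: 0.0542
grip_force: 65.4
```

```bash
python3 - <<'E'
from h import *
to(.5157,-.0348,.078,A)
E
```

```text
at [ 0.5156 -0.0358  0.1124] yaw 0.067 | tool shift units [0.04 0.   1.38] rot units [0.01 0.   0.04] | in final axes [0.04 0.   1.38]
```

Contact expected at about 0.079.

apply_moves:
  linear:
    - [0.04, 0, 0.7]
    - [0, 0, 0.4]
    - [0, 0, 0.1]
    - [0, 0, 0.1]
    - [0, 0, 0.1]
    - [0, 0, 0]
    - [0, 0, 0]
  rot:
    - [0, 0, 0]
    - [0, 0, 0]
    - [0, 0, 0]
    - [0, 0, 0]
    - [0, 0, 0]
    - [0, 0, 0]
    - [0, 0, 0]
  gripper: [1, 1, 1, 1, 1, 1, 1]

```text
t: 72.25
eef_pos: [0.5151, -0.0354, 0.0791]
tool_rot: [2.146, 2.294, 0.002]
contact_force: [-4.4, 1.4, 14.9]
gripper_width: 0.054
grip_force: 67.2
```

apply_moves:
  linear:
    - [0, 0, -0.04]
    - [0, 0, 0]
    - [0, 0, 0]
    - [0, 0, 0]
    - [0, 0, -1]
    - [0, 0, -1]
    - [0, 0, -1]
    - [0, 0, 0]
    - [0, 0, 0]
    - [0, 0, 0]
    - [0, 0, 0]
    - [0, 0, 0]
    - [0, 0, 0]
    - [0, 0, 0]
    - [0, 0, 0]
    - [0, 0, 0]
    - [0, 0, 0]
    - [0, 0, 0]
    - [0, 0, 0]
    - [0, 0, 0]
  rot:
    - [0, 0, 0]
    - [0, 0, 0]
    - [0, 0, 0]
    - [0, 0, 0]
    - [0, 0, 0]
    - [0, 0, 0.967]
    - [0, 0, 0.967]
    - [0, 0, 0.967]
    - [0, 0, 0.967]
    - [0, 0, 0.967]
    - [0, 0, 0.967]
    - [0, 0, 0.967]
    - [0, 0, 0.967]
    - [0, 0, 0.967]
    - [0, 0, 0.967]
    - [0, 0, 0.967]
    - [0, 0, 0.967]
    - [0, 0, 0.967]
    - [0, 0, 0.967]
    - [0, 0, 0.967]
  gripper: [1, 0, 0, 0, 0, 0, 0, 0, 0, 0, 0, 0, 0, 0, 0, 0, 0, 0, 0, 0]

```text
t: 74.25
eef_pos: [0.515, -0.0342, 0.1523]
tool_rot: [3.137, -0.168, -0.001]
contact_force: [0.6, 0.8, 0.6]
gripper_width: 0.0856
grip_force: 0.0
```

apply_moves:
  linear:
    - [0.03, 0.966, 0]
    - [0.03, 0.966, 0]
    - [0.03, 0.966, 0]
    - [0.03, 0.966, 0]
    - [0.03, 0.966, 0]
    - [0.03, 0.966, 0]
    - [0.03, 0.966, 0]
    - [0.03, 0.966, 0]
    - [0.03, 0.966, 0]
    - [0.03, 0.966, 0]
    - [0.03, 0.966, 0]
    - [0.03, 0.966, 0]
    - [0.03, 0.966, 0]
    - [0.03, 0.966, 0]
    - [0.03, 0.966, 0]
    - [0.03, 0.966, 0]
    - [0, 0, 0]
    - [0, 0, 0]
    - [0, 0, 0]
    - [0, 0, 0]
  rot:
    - [0, 0, 0]
    - [0, 0, 0]
    - [0, 0, 0]
    - [0, 0, 0]
    - [0, 0, 0]
    - [0, 0, 0]
    - [0, 0, 0]
    - [0, 0, 0]
    - [0, 0, 0]
    - [0, 0, 0]
    - [0, 0, 0]
    - [0, 0, 0]
    - [0, 0, 0]
    - [0, 0, 0]
    - [0, 0, 0]
    - [0, 0, 0]
    - [0, 0, 0]
    - [0, 0, 0]
    - [0, 0, 0]
    - [0, 0, 0]
  gripper: [0, 0, 0, 0, 0, 0, 0, 0, 0, 0, 0, 0, 0, 0, 0, 0, 0, 0, 0, 0]

```text
t: 76.25
eef_pos: [0.488, -0.4186, 0.1523]
tool_rot: [-3.136, 0.158, -0.0]
contact_force: [0.2, 0.8, 0.5]
gripper_width: 0.0858
grip_force: 0.0
```

```bash
python3 - <<'E'
from h import *
im={n:viewer.capture(n) for n in("top","scene")}
ondeck("plate_c",.078,im);print(plate("plate_d",im),plate("sample",im))
to(.4892,-.4207,.0,-1.67);print(ctrl.get_obs()["qpos"].round(2))
E
```

```text
plate_c top (array([ 0.5163, -0.0321,  0.0682]), np.float64(0.082), ['top'], 1, np.float64(0.08))
  key top 24 [ 0.514  -0.0135] expect [ 0.5147 -0.0153]
plate_c scene (array([ 0.51  , -0.0308,  0.0417]), np.float64(0.144), ['scene'], 1, np.float64(0.15))
  key scene 9 [ 0.5149 -0.0154] expect [ 0.5147 -0.0153]
(array([ 0.4862, -0.4211, -0.1218]), np.float64(0.124), ['scene'], 1, np.float64(0.05)) (array([ 0.5114,  0.414 , -0.1116]), np.float64(0.209), ['top', 'scene'], 1, np.float64(-0.21))
at [ 0.4874 -0.4198  0.1527] yaw -1.673 | tool shift units [0.08 0.03 6.11] rot units [-0.   -0.   -0.03] | in final axes [0.08 0.03 6.11]
[ 0.18  0.87  0.98  1.56 -0.78  1.14 -0.34]
```

c is well placed (cost 0.08, keys in line with b). Squeezing d.

apply_moves:
  linear:
    - [0.04, 0.03, 1]
    - [0, 0, 1]
    - [0, 0, 1]
    - [0, 0, 1]
    - [0, 0, 1]
    - [0, 0, 1]
    - [0, 0, 0.1]
    - [0, 0, 0]
    - [0, 0, 0]
    - [0, 0, 0]
    - [0, 0, 0]
    - [0, 0, 0]
    - [0, 0, 0]
    - [0, 0, 0]
  rot:
    - [0, 0, 0]
    - [0, 0, 0]
    - [0, 0, 0]
    - [0, 0, 0]
    - [0, 0, 0]
    - [0, 0, 0]
    - [0, 0, 0]
    - [0, 0, 0]
    - [0, 0, 0]
    - [0, 0, 0]
    - [0, 0, 0]
    - [0, 0, 0]
    - [0, 0, 0]
    - [0, 0, 0]
  gripper: [0, 0, 0, 0, 0, 0, 0, 0, 1, 1, 1, 1, 1, 1]

```text
t: 77.95
eef_pos: [0.4888, -0.4223, 0.0022]
tool_rot: [3.135, -0.161, 0.004]
contact_force: [0.2, -0.0, 6.0]
gripper_width: 0.0539
grip_force: 64.8
```

apply_moves:
  linear:
    - [0, 0, 0]
    - [0, 0, 0]
    - [0, 0, 0]
    - [0, 0, -1]
    - [0, 0, 0]
    - [0, 0, 0]
    - [0, 0, 0]
    - [0, 0, 0]
    - [0, 0, 0]
    - [0, 0, 0]
    - [0, 0, 0]
    - [0, 0, 0]
    - [0, 0, 0]
    - [0, 0, 0]
    - [0, 0, 0]
    - [0, 0, 0]
    - [0, 0, 0]
    - [0, 0, 0]
    - [0, 0, 0]
    - [0, 0, 0]
  rot:
    - [0, 0, 0]
    - [0, 0, 0]
    - [0, 0, 0]
    - [0, 0, 0]
    - [0, 0, -1]
    - [0, 0, -1]
    - [0, 0, -1]
    - [0, 0, -1]
    - [0, 0, -1]
    - [0, 0, -1]
    - [0, 0, -1]
    - [0, 0, -1]
    - [0, 0, -1]
    - [0, 0, -1]
    - [0, 0, -1]
    - [0, 0, -1]
    - [0, 0, -1]
    - [0, 0, -0.09]
    - [0, 0, 0]
    - [0, 0, 0]
  gripper: [0, 0, 0, 0, 0, 0, 0, 0, 0, 0, 0, 0, 0, 0, 0, 0, 0, 0, 0, 0]

```text
t: 79.95
eef_pos: [0.488, -0.4209, 0.0249]
tool_rot: [-2.334, -2.102, 0.0]
contact_force: [-0.2, 0.3, -0.3]
gripper_width: 0.0856
grip_force: 0.0
```

```bash
python3 - <<'E'
from h import *
to(.488,-.4207,.0,-1.67+np.pi/2)
E
```

```text
at [ 0.488  -0.4209  0.0249] yaw -0.105 | tool shift units [0.01 0.   1.  ] rot units [-0.   -0.   -0.04] | in final axes [ 0.01 -0.    1.  ]
```

apply_moves:
  linear:
    - [-0.05, 0, 1]
    - [0, 0, 0]
    - [0, 0, 0]
    - [0, 0, 0]
    - [0, 0, 0]
    - [0, 0, 0]
    - [0, 0, 0]
    - [0, 0, 0]
    - [0, 0, -1]
    - [0, 0, -1]
    - [0, 0, -1]
    - [0, 0, -1]
    - [0, 0, -1]
    - [0, 0, -1]
    - [0, 0, -0.4]
    - [0, 0, 0]
  rot:
    - [0, 0, 0]
    - [0, 0, 0]
    - [0, 0, 0]
    - [0, 0, 0]
    - [0, 0, 0]
    - [0, 0, 0]
    - [0, 0, 0]
    - [0, 0, 0]
    - [0, 0, 0]
    - [0, 0, -0.7]
    - [0, 0, -0.69]
    - [0, 0, 0]
    - [0, 0, 0]
    - [0, 0, 0]
    - [0, 0, 0]
    - [0, 0, 0]
  gripper: [0, 0, 1, 1, 1, 1, 1, 1, 1, 1, 1, 1, 1, 1, 1, 1]

```text
t: 81.55
eef_pos: [0.4884, -0.4226, 0.1612]
tool_rot: [2.148, 2.29, 0.0]
contact_force: [-0.6, -0.9, -0.4]
gripper_width: 0.0543
grip_force: 64.9
```

```bash
python3 - <<'E'
from h import *
to(.5157,-.0350,.094,A)
E
```

```text
at [ 0.4884 -0.4226  0.1612] yaw 0.064 | tool shift units [15.41  2.08  2.67] rot units [0.01 0.01 0.02] | in final axes [15.41  2.05  2.69]
```

apply_moves:
  linear:
    - [0.963, 0.13, 0]
    - [0.963, 0.13, 0]
    - [0.963, 0.13, 0]
    - [0.963, 0.13, 0]
    - [0.963, 0.13, 0]
    - [0.963, 0.13, 0]
    - [0.963, 0.13, 0]
    - [0.963, 0.13, 0]
    - [0.963, 0.13, 0]
    - [0.963, 0.13, 0]
    - [0.963, 0.13, 0]
    - [0.963, 0.13, 0]
    - [0.963, 0.13, 0]
    - [0.963, 0.13, 0]
    - [0.963, 0.13, 0]
    - [0.963, 0.13, 0]
    - [0, 0, 1]
    - [0, 0, 0.3]
    - [0, 0, 0]
    - [0, 0, 0]
  rot:
    - [0, 0, 0.02]
    - [0, 0, 0]
    - [0, 0, 0]
    - [0, 0, 0]
    - [0, 0, 0]
    - [0, 0, 0]
    - [0, 0, 0]
    - [0, 0, 0]
    - [0, 0, 0]
    - [0, 0, 0]
    - [0, 0, 0]
    - [0, 0, 0]
    - [0, 0, 0]
    - [0, 0, 0]
    - [0, 0, 0]
    - [0, 0, 0]
    - [0, 0, 0]
    - [0, 0, 0]
    - [0, 0, 0]
    - [0, 0, 0]
  gripper: [1, 1, 1, 1, 1, 1, 1, 1, 1, 1, 1, 1, 1, 1, 1, 1, 1, 1, 1, 1]

```text
t: 83.55
eef_pos: [0.5159, -0.0356, 0.1274]
tool_rot: [-2.154, -2.287, 0.002]
contact_force: [0.3, 0.3, -0.6]
gripper_width: 0.0541
grip_force: 64.8
```

apply_moves:
  linear:
    - [0, 0, 0]
    - [0, 0, 0]
  rot:
    - [0, 0, 0]
    - [0, 0, 0]
  gripper: [1, 1]

```text
t: 83.75
eef_pos: [0.5165, -0.0351, 0.1282]
tool_rot: [2.152, 2.287, 0.001]
contact_force: [-0.6, 0.8, -0.7]
gripper_width: 0.0544
grip_force: 64.8
```

```bash
python3 - <<'E'
from h import *
to(.5155,-.0350,.094,A)
E
```

```text
at [ 0.5165 -0.0351  0.1282] yaw 0.061 | tool shift units [ 0.01 -0.04  1.37] rot units [ 0.01  0.   -0.01] | in final axes [ 0.01 -0.04  1.37]
```

apply_moves:
  linear:
    - [0, -0.04, 0.7]
    - [0, 0, 0.4]
    - [0, 0, 0.1]
    - [0, 0, 0.1]
    - [0, 0, 0.1]
    - [0, 0, 0]
    - [0, 0, 0]
  rot:
    - [0, 0, 0]
    - [0, 0, 0]
    - [0, 0, 0]
    - [0, 0, 0]
    - [0, 0, 0]
    - [0, 0, 0]
    - [0, 0, 0]
  gripper: [1, 1, 1, 1, 1, 1, 1]

```text
t: 84.45
eef_pos: [0.5153, -0.0354, 0.0952]
tool_rot: [2.152, 2.288, 0.002]
contact_force: [-5.1, 0.8, 14.6]
gripper_width: 0.0544
grip_force: 66.6
```

apply_moves:
  linear:
    - [0, 0, -0.04]
    - [0, 0, 0]
    - [0, 0, 0]
    - [0, 0, 0]
    - [0, 0, -1]
    - [0, 0, -1]
    - [0, 0, -1]
    - [0, 0, 0]
    - [0, 0, 0]
    - [0, 0, 0]
    - [0, 0, 0]
    - [0, 0, 0]
    - [0, 0, 0]
    - [0, 0, 0]
    - [0, 0, 0]
    - [0, 0, 0]
    - [0, 0, 0]
  rot:
    - [0, 0, 0]
    - [0, 0, 0]
    - [0, 0, 0]
    - [0, 0, 0]
    - [0, 0, 0]
    - [0, 0, -0.972]
    - [0, 0, -0.972]
    - [0, 0, -0.972]
    - [0, 0, -0.972]
    - [0, 0, -0.972]
    - [0, 0, -0.972]
    - [0, 0, -0.972]
    - [0, 0, -0.972]
    - [0, 0, -0.972]
    - [0, 0, -0.972]
    - [0, 0, -0.972]
    - [0, 0, -0.972]
  gripper: [1, 0, 0, 0, 0, 0, 0, 0, 0, 0, 0, 0, 0, 0, 0, 0, 0]

```text
t: 86.15
eef_pos: [0.5151, -0.0346, 0.1683]
tool_rot: [-0.165, -3.137, 0.0]
contact_force: [-1.7, -0.7, 0.9]
gripper_width: 0.0855
grip_force: 0.0
```

apply_moves:
  linear:
    - [0.117, 0.993, 0]
    - [0.117, 0.993, 0]
    - [0.117, 0.993, 0]
    - [0.117, 0.993, 0]
    - [0.117, 0.993, 0]
    - [0.117, 0.993, 0]
    - [0.117, 0.993, 0]
    - [0.117, 0.993, 0]
    - [0.117, 0.993, 0]
    - [0.117, 0.993, 0]
    - [0.117, 0.993, 0]
    - [0.117, 0.993, 0]
    - [0.117, 0.993, 0]
    - [0.117, 0.993, 0]
    - [0.117, 0.993, 0]
    - [0.117, 0.993, 0]
    - [0.117, 0.993, 0]
    - [0.117, 0.993, 0]
    - [0, 0, 0]
    - [0, 0, 0]
  rot:
    - [0, 0, 0]
    - [0, 0, 0]
    - [0, 0, 0]
    - [0, 0, 0]
    - [0, 0, 0]
    - [0, 0, 0]
    - [0, 0, 0]
    - [0, 0, 0]
    - [0, 0, 0]
    - [0, 0, 0]
    - [0, 0, 0]
    - [0, 0, 0]
    - [0, 0, 0]
    - [0, 0, 0]
    - [0, 0, 0]
    - [0, 0, 0]
    - [0, 0, 0]
    - [0, 0, 0]
    - [0, 0, 0]
    - [0, 0, 0]
  gripper: [0, 0, 0, 0, 0, 0, 0, 0, 0, 0, 0, 0, 0, 0, 0, 0, 0, 0, 0, 0]

```text
t: 88.15
eef_pos: [0.5113, 0.4153, 0.1678]
tool_rot: [-0.17, -3.136, 0.002]
contact_force: [0.1, 0.2, 0.2]
gripper_width: 0.0852
grip_force: 0.0
```

```bash
python3 - <<'E'
from h import *
im={n:viewer.capture(n) for n in("top","scene")}
ondeck("plate_d",.094,im)
for n in im: print(n,plate("sample",{n:im[n]}))
to(.5120,.4143,.0,1.46);print(ctrl.get_obs()["qpos"].round(2))
E
```

```text
plate_d top (array([ 0.5161, -0.0313,  0.0649]), np.float64(0.061), ['top'], 1, np.float64(0.02))
  key top 25 [ 0.5152 -0.0142] expect [ 0.5147 -0.0153]
plate_d scene (array([ 0.5109, -0.0318,  0.0414]), np.float64(0.067), ['scene'], 1, np.float64(0.1))
  key scene 12 [ 0.5159 -0.0169] expect [ 0.5147 -0.0153]
top (array([ 0.5131,  0.4113, -0.1424]), np.float64(0.336), ['top'], 0, np.float64(0.0))
scene (array([ 0.5086,  0.4168, -0.1445]), np.float64(0.078), ['scene'], 0, np.float64(0.0))
at [0.5122 0.4141 0.1687] yaw 1.459 | tool shift units [0.01 0.01 6.75] rot units [-0.  0. -0.] | in final axes [0.01 0.01 6.75]
[-0.82  0.69  0.2   1.48 -0.15  0.99  0.87]
```

apply_moves:
  linear:
    - [0, 0, 1]
    - [0, 0, 1]
    - [0, 0, 1]
    - [0, 0, 1]
    - [0, 0, 1]
    - [0, 0, 1]
    - [0, 0, 0.75]
    - [0, 0, 0]
    - [0, 0, 0]
    - [0, 0, 0]
    - [0, 0, 0]
    - [0, 0, 0]
    - [0, 0, 0]
    - [0, 0, 0]
  rot:
    - [0, 0, 0]
    - [0, 0, 0]
    - [0, 0, 0]
    - [0, 0, 0]
    - [0, 0, 0]
    - [0, 0, 0]
    - [0, 0, 0]
    - [0, 0, 0]
    - [0, 0, 0]
    - [0, 0, 0]
    - [0, 0, 0]
    - [0, 0, 0]
    - [0, 0, 0]
    - [0, 0, 0]
  gripper: [0, 0, 0, 0, 0, 0, 0, 0, 1, 1, 1, 1, 1, 1]

```text
t: 89.85
eef_pos: [0.5131, 0.4162, 0.0019]
tool_rot: [0.172, 3.134, 0.004]
contact_force: [0.8, -0.3, 6.7]
gripper_width: 0.0543
grip_force: 65.4
```

apply_moves:
  linear:
    - [0, 0, 0]
    - [0, 0, 0]
    - [0, 0, 0]
    - [0, 0, -1]
    - [0, 0, 0]
    - [0, 0, 0]
    - [0, 0, 0]
    - [0, 0, 0]
    - [0, 0, 0]
    - [0, 0, 0]
    - [0, 0, 0]
    - [0, 0, 0]
    - [0, 0, 0]
    - [0, 0, 0]
    - [0, 0, 0]
    - [0, 0, 0]
    - [0, 0, 0]
    - [0, 0, 0]
    - [0, 0, 0]
    - [0, 0, 0]
  rot:
    - [0, 0, 0]
    - [0, 0, 0]
    - [0, 0, 0]
    - [0, 0, 0]
    - [0, 0, 1]
    - [0, 0, 1]
    - [0, 0, 1]
    - [0, 0, 1]
    - [0, 0, 1]
    - [0, 0, 1]
    - [0, 0, 1]
    - [0, 0, 1]
    - [0, 0, 1]
    - [0, 0, 1]
    - [0, 0, 1]
    - [0, 0, 1]
    - [0, 0, 1]
    - [0, 0, 0.09]
    - [0, 0, 0]
    - [0, 0, 0]
  gripper: [0, 0, 0, 0, 0, 0, 0, 0, 0, 0, 0, 0, 0, 0, 0, 0, 0, 0, 0, 0]

```text
t: 91.85
eef_pos: [0.5116, 0.4153, 0.0246]
tool_rot: [-2.338, -2.098, 0.001]
contact_force: [1.1, -0.0, 0.4]
gripper_width: 0.0855
grip_force: 0.0
```

```bash
python3 - <<'E'
from h import *
to(.5120,.4143,.0,1.46-np.pi/2)
E
```

```text
at [0.5116 0.4153 0.0246] yaw -0.108 | tool shift units [-0.04  0.02  0.99] rot units [-0.    0.    0.02] | in final axes [-0.04  0.02  0.99]
```

apply_moves:
  linear:
    - [0.03, 0, 0.98]
    - [0, 0, 0]
    - [0, 0, 0]
    - [0, 0, 0]
    - [0, 0, 0]
    - [0, 0, 0]
    - [0, 0, 0]
    - [0, 0, 0]
    - [0, 0, -1]
    - [0, 0, -1]
    - [0, 0, -1]
    - [0, 0, -1]
    - [0, 0, -1]
    - [0, 0, -1]
    - [0, 0, -1]
    - [0, 0, 0]
    - [0, 0, 0]
  rot:
    - [0, 0, 0]
    - [0, 0, 0]
    - [0, 0, 0]
    - [0, 0, 0]
    - [0, 0, 0]
    - [0, 0, 0]
    - [0, 0, 0]
    - [0, 0, 0]
    - [0, 0, 0]
    - [0, 0, -0.71]
    - [0, 0, -0.71]
    - [0, 0, 0]
    - [0, 0, 0]
    - [0, 0, 0]
    - [0, 0, 0]
    - [0, 0, 0]
    - [0, 0, 0]
  gripper: [0, 0, 1, 1, 1, 1, 1, 1, 1, 1, 1, 1, 1, 1, 1, 1, 1]

```text
t: 93.55
eef_pos: [0.5112, 0.416, 0.1749]
tool_rot: [-2.152, -2.288, 0.001]
contact_force: [-0.0, 1.3, -0.8]
gripper_width: 0.0541
grip_force: 65.3
```

```bash
python3 - <<'E'
from h import *
to(.5157,-.0350,.11,A)
E
```

```text
at [0.5112 0.416  0.1749] yaw 0.061 | tool shift units [-18.02  -0.92   2.6 ] rot units [-0.01 -0.   -0.01] | in final axes [-18.02  -0.94   2.6 ]
```

apply_moves:
  linear:
    - [-0.948, -0.049, 0]
    - [-0.948, -0.049, 0]
    - [-0.948, -0.049, 0]
    - [-0.948, -0.049, 0]
    - [-0.948, -0.049, 0]
    - [-0.948, -0.049, 0]
    - [-0.948, -0.049, 0]
    - [-0.948, -0.049, 0]
    - [-0.948, -0.049, 0]
    - [-0.948, -0.049, 0]
    - [-0.948, -0.049, 0]
    - [-0.948, -0.049, 0]
    - [-0.948, -0.049, 0]
    - [-0.948, -0.049, 0]
    - [-0.948, -0.049, 0]
    - [-0.948, -0.049, 0]
    - [-0.948, -0.049, 0]
    - [-0.948, -0.049, 0]
    - [-0.948, -0.049, 0]
    - [0, 0, 0]
  rot:
    - [0, 0, 0]
    - [0, 0, 0]
    - [0, 0, 0]
    - [0, 0, 0]
    - [0, 0, 0]
    - [0, 0, 0]
    - [0, 0, 0]
    - [0, 0, 0]
    - [0, 0, 0]
    - [0, 0, 0]
    - [0, 0, 0]
    - [0, 0, 0]
    - [0, 0, 0]
    - [0, 0, 0]
    - [0, 0, 0]
    - [0, 0, 0]
    - [0, 0, 0]
    - [0, 0, 0]
    - [0, 0, 0]
    - [0, 0, 0]
  gripper: [1, 1, 1, 1, 1, 1, 1, 1, 1, 1, 1, 1, 1, 1, 1, 1, 1, 1, 1, 1]

```text
t: 95.55
eef_pos: [0.5144, -0.039, 0.1743]
tool_rot: [2.161, 2.281, -0.006]
contact_force: [0.2, -0.6, -1.0]
gripper_width: 0.0544
grip_force: 65.2
```

apply_moves:
  linear:
    - [0, 0, 0.7]
    - [0, 0, 0.6]
    - [0, 0, 0]
    - [0, 0, 0]
    - [0, 0, 0]
  rot:
    - [0, 0, 0]
    - [0, 0, 0]
    - [0, 0, 0]
    - [0, 0, 0]
    - [0, 0, 0]
  gripper: [1, 1, 1, 1, 1]

```text
t: 96.05
eef_pos: [0.5162, -0.0344, 0.1431]
tool_rot: [2.152, 2.288, 0.0]
contact_force: [0.3, -0.2, -0.2]
gripper_width: 0.0539
grip_force: 65.2
```

```bash
python3 - <<'E'
from h import *
to(.5155,-.0352,.11,A)
E
```

```text
at [ 0.5162 -0.0344  0.1431] yaw 0.061 | tool shift units [-0.03 -0.03  1.32] rot units [ 0.  0. -0.] | in final axes [-0.03 -0.03  1.32]
```

apply_moves:
  linear:
    - [-0.03, -0.02, 0.7]
    - [0, 0, 0.35]
    - [0, 0, 0.1]
    - [0, 0, 0.1]
    - [0, 0, 0.1]
    - [0, 0, 0]
    - [0, 0, 0]
  rot:
    - [0, 0, 0]
    - [0, 0, 0]
    - [0, 0, 0]
    - [0, 0, 0]
    - [0, 0, 0]
    - [0, 0, 0]
    - [0, 0, 0]
  gripper: [1, 1, 1, 1, 1, 1, 1]

```text
t: 96.75
eef_pos: [0.5158, -0.0362, 0.1116]
tool_rot: [2.153, 2.287, 0.003]
contact_force: [-3.9, 0.0, 13.1]
gripper_width: 0.0544
grip_force: 66.8
```

apply_moves:
  linear:
    - [0, 0, -0.04]
    - [0, 0, 0]
    - [0, 0, 0]
    - [0, 0, 0]
    - [0, 0, -1]
    - [0, 0, -1]
    - [0, 0, -0.5]
    - [-1, 0, 0]
    - [-1, 0, 0]
    - [-1, 0, 0]
    - [0, 0, 0]
    - [0, 0, 0]
    - [0, 0, 0]
  rot:
    - [0, 0, 0]
    - [0, 0, 0]
    - [0, 0, 0]
    - [0, 0, 0]
    - [0, 0, 0]
    - [0, 0, 0]
    - [0, 0, 0]
    - [0, 0, 0]
    - [0, 0, 0]
    - [0, 0, 0]
    - [0, 0, 0]
    - [0, 0, 0]
    - [0, 0, 0]
  gripper: [1, 0, 0, 0, 0, 0, 0, 0, 0, 0, 0, 0, 0]

```text
t: 98.05
eef_pos: [0.5199, -0.1088, 0.172]
tool_rot: [-2.15, -2.289, -0.0]
contact_force: [-0.9, -0.2, -0.2]
gripper_width: 0.0858
grip_force: 0.0
```

```bash
python3 - <<'E'
from h import *
im={n:viewer.capture(n) for n in("top","scene")}
for n in im: print(n,plate("sample",{n:im[n]},.11))
d=cut_out("scene","striker_knob")[:1];print([ (round(x["p"],2),x["rect"]) for x in d])
Y=yel(im["scene"]).astype(np.uint8);k,l,s,c=cv2.connectedComponentsWithStats(Y)
print([(s[i,4],c[i].round(1)) for i in range(1,k) if s[i,4]>5],"knob set expect",proj("scene",[*W(.083,.195),.08]))
to(.5203,-.1100,.07,A)
E
```

```text
top (array([ 0.5173, -0.0324,  0.0491]), np.float64(0.266), ['top'], 1, np.float64(0.19))
scene (array([ 0.5137, -0.0332,  0.0111]), np.float64(0.216), ['scene'], 0, np.float64(0.0))
[(0.77, [323.1, 177.2, 337.5, 218.2])]
[(np.int32(684), array([ 16.6, 104.1])), (np.int32(43), array([334.6, 183.2]))] knob set expect [[334.19208365 183.73101405]]
at [ 0.5201 -0.1095  0.1725] yaw 0.062 | tool shift units [-0.02  0.01  4.1 ] rot units [-0. -0.  0.] | in final axes [-0.02  0.01  4.1 ]
```

apply_moves:
  linear:
    - [0, 0, 1]
    - [0, 0, 1]
    - [0, 0, 1]
    - [0, 0, 1]
    - [0, 0, 0.1]
    - [0, 0, 0]
    - [0, 0, 0]
    - [0, 0, 0]
    - [0, 0, 0]
    - [0, 0, 0]
    - [0, 0, 0]
    - [0, 0, 0]
    - [0, 0, 0]
  rot:
    - [0, 0, 0]
    - [0, 0, 0]
    - [0, 0, 0]
    - [0, 0, 0]
    - [0, 0, 0]
    - [0, 0, 0]
    - [0, 0, 0]
    - [0, 0, 0]
    - [0, 0, 0]
    - [0, 0, 0]
    - [0, 0, 0]
    - [0, 0, 0]
    - [0, 0, 0]
  gripper: [0, 0, 0, 0, 0, 0, 0.4, 0.6, 0.8, 1, 1, 1, 1]

```text
t: 99.6
eef_pos: [0.5209, -0.1105, 0.0708]
tool_rot: [2.152, 2.287, 0.002]
contact_force: [0.7, 0.5, 5.1]
gripper_width: 0.0162
grip_force: 58.5
```

```bash
python3 - <<'E'
from h import *
p=ctrl.get_obs()["eef_pos"];print((p[:2]-O)@np.array([xv,yv]).T,ctrl.get_obs()["contact_force"])
to(*W(0,.015),.07,A)
E
```

```text
[ 0.00062027 -0.13318447] [0.74556349 0.45642717 5.12484052]
at [ 0.5209 -0.1105  0.0708] yaw 0.061 | tool shift units [ 5.93 -0.03  0.03] rot units [ 0.02  0.   -0.01] | in final axes [ 5.93 -0.02  0.03]
```

apply_moves:
  linear:
    - [0.05, 0, 0]
    - [0.1, 0, 0]
    - [0.15, 0, 0]
    - [0.2, 0, 0]
    - [0.25, 0, 0]
    - [0.3, 0, 0]
    - [0.3, 0, 0]
    - [0.3, 0, 0]
    - [0.3, 0, 0]
    - [0.3, 0, 0]
    - [0.3, 0, 0]
    - [0.3, 0, 0]
    - [0.3, 0, 0]
    - [0.3, 0, 0]
    - [0.3, 0, 0]
    - [0.3, 0, 0]
    - [0.3, 0, 0]
    - [0.25, 0, 0]
    - [0.2, 0, 0]
    - [0.15, 0, 0]
  rot:
    - [0, 0, 0]
    - [0, 0, 0]
    - [0, 0, 0]
    - [0, 0, 0]
    - [0, 0, 0]
    - [0, 0, 0]
    - [0, 0, 0]
    - [0, 0, 0]
    - [0, 0, 0]
    - [0, 0, 0]
    - [0, 0, 0]
    - [0, 0, 0]
    - [0, 0, 0]
    - [0, 0, 0]
    - [0, 0, 0]
    - [0, 0, 0]
    - [0, 0, 0]
    - [0, 0, 0]
    - [0, 0, 0]
    - [0, 0, 0]
  gripper: [1, 1, 1, 1, 1, 1, 1, 1, 1, 1, 1, 1, 1, 1, 1, 1, 1, 1, 1, 1]

```text
t: 101.6
eef_pos: [0.5139, 0.0107, 0.0707]
tool_rot: [2.151, 2.282, -0.001]
contact_force: [1.6, -4.3, 4.5]
gripper_width: 0.0159
grip_force: 58.7
```

apply_moves:
  linear:
    - [0.15, 0, 0]
    - [0.15, 0, 0]
    - [0.15, 0, 0]
    - [0.15, 0, 0]
    - [0.15, 0, 0]
    - [0.1, 0, 0]
    - [0, 0, 0]
    - [0, 0, 0]
    - [0, 0, 0]
  rot:
    - [0, 0, 0]
    - [0, 0, 0]
    - [0, 0, 0]
    - [0, 0, 0]
    - [0, 0, 0]
    - [0, 0, 0]
    - [0, 0, 0]
    - [0, 0, 0]
    - [0, 0, 0]
  gripper: [1, 1, 1, 1, 1, 1, 1, 1, 1]

```text
t: 102.5
eef_pos: [0.5126, 0.0333, 0.0707]
tool_rot: [2.151, 2.285, 0.002]
contact_force: [1.5, -1.9, 5.8]
gripper_width: 0.0162
grip_force: 58.8
```

```bash
python3 - <<'E'
from h import *
p=ctrl.get_obs()["eef_pos"];print((p[:2]-O)@np.array([xv,yv]).T,ctrl.get_obs()["contact_force"])
im={n:viewer.capture(n) for n in("top","scene")}
for n in im:
    r=plate("sample",{n:im[n]},.11);print(n,r,r and ((r[0][:2]-O)@np.array([xv,yv]).T).round(4))
to(*W(0,.015),.07,A)
E
```

```text
[0.00125617 0.0108792 ] [ 1.45933317 -1.88313611  5.81431924]
top (array([0.5289, 0.1317, 0.8603]), np.float64(1.283), ['top'], 1, np.float64(1.14)) [0.0236 0.108 ]
scene (array([0.508 , 0.1241, 0.7423]), np.float64(0.477), ['scene'], 0, np.float64(0.0)) [0.0023 0.1018]
at [0.5126 0.0333 0.0707] yaw 0.06 | tool shift units [ 0.17 -0.05  0.03] rot units [ 0.03  0.01 -0.02] | in final axes [ 0.17 -0.05  0.03]
```

apply_moves:
  linear:
    - [0.08, 0, 0]
    - [0, 0, 0]
    - [0, 0, 0]
  rot:
    - [0, 0, 0]
    - [0, 0, 0]
    - [0, 0, 0]
  gripper: [1, 1, 1]

```text
t: 103.0
eef_pos: [0.5125, 0.0354, 0.0707]
tool_rot: [2.152, 2.285, 0.002]
contact_force: [2.3, -0.5, 5.7]
gripper_width: 0.016
grip_force: 58.8
```

apply_moves:
  linear:
    - [0.08, 0, 0]
    - [0, 0, 0]
    - [0, 0, 0]
  rot:
    - [0, 0, 0]
    - [0, 0, 0]
    - [0, 0, 0]
  gripper: [1, 1, 1]

```text
t: 103.3
eef_pos: [0.5123, 0.0383, 0.0707]
tool_rot: [2.152, 2.286, 0.003]
contact_force: [1.4, 0.7, 6.2]
gripper_width: 0.0158
grip_force: 58.8
```

apply_moves:
  linear:
    - [0.06, 0, 0]
    - [0, 0, 0]
    - [0, 0, 0]
  rot:
    - [0, 0, 0]
    - [0, 0, 0]
    - [0, 0, 0]
  gripper: [1, 1, 1]

```text
t: 103.6
eef_pos: [0.5122, 0.0395, 0.0707]
tool_rot: [2.151, 2.286, 0.003]
contact_force: [1.3, 0.9, 5.6]
gripper_width: 0.016
grip_force: 58.8
```

apply_moves:
  linear:
    - [0.06, 0, 0]
    - [0, 0, 0]
    - [0, 0, 0]
  rot:
    - [0, 0, 0]
    - [0, 0, 0]
    - [0, 0, 0]
  gripper: [1, 1, 1]

```text
t: 103.9
eef_pos: [0.5122, 0.0404, 0.0707]
tool_rot: [2.151, 2.285, 0.002]
contact_force: [2.0, -1.9, 5.9]
gripper_width: 0.016
grip_force: 58.8
```

apply_moves:
  linear:
    - [0.06, 0, 0]
    - [0, 0, 0]
    - [0, 0, 0]
  rot:
    - [0, 0, 0]
    - [0, 0, 0]
    - [0, 0, 0]
  gripper: [1, 1, 1]

```text
t: 104.2
eef_pos: [0.5121, 0.0408, 0.0707]
tool_rot: [2.151, 2.283, 0.001]
contact_force: [2.1, -2.9, 5.6]
gripper_width: 0.0158
grip_force: 58.8
```

```bash
python3 - <<'E'
from h import *
o=ctrl.get_obs();p=o["eef_pos"];print((p[:2]-O)@np.array([xv,yv]).T,o["contact_force"],o["moment"])
im={"top":viewer.capture("top")};t=im["top"].astype(int)
for d in cut_out("top","carrier_deck")[:1]:
    P=ray("top",np.argwhere(d["region"])[:,::-1],.03);S=(P-O)@np.array([xv,yv]).T;print(d["p"],np.percentile(S[:,1],[1,50,99]))
E
```

```text
[0.00127898 0.01840456] [ 2.09133752 -2.93334431  5.62210794] [-0.56095734 -0.34033381  0.0909599 ]
```

apply_moves:
  linear:
    - [-0.07, 0, 0]
    - [0, 0, 0]
    - [0, 0, 0]
  rot:
    - [0, 0, 0]
    - [0, 0, 0]
    - [0, 0, 0]
  gripper: [1, 1, 1]

```text
t: 104.6
eef_pos: [0.5122, 0.0405, 0.0707]
tool_rot: [2.152, 2.285, 0.002]
contact_force: [2.2, -0.5, 6.6]
gripper_width: 0.0159
grip_force: 58.7
```

apply_moves:
  linear:
    - [0, 0, 0]
    - [0, 0, 0]
    - [0, 0, 0]
    - [0, 0, 0]
    - [0, 0, 0]
    - [0, 0, -1]
    - [0, 0, -1]
    - [0, 0, -1]
    - [0, 0, -1]
    - [0, 0, -1]
    - [-1, -1, 0]
    - [-1, -1, 0]
    - [-1, -1, 0]
    - [-1, -1, 0]
    - [-1, -1, 0]
    - [-1, -1, 0]
    - [-1, 0, 0]
    - [-1, 0, 0]
    - [-1, 0, 0]
    - [-1, 0, 0]
  rot:
    - [0, 0, 0]
    - [0, 0, 0]
    - [0, 0, 0]
    - [0, 0, 0]
    - [0, 0, 0]
    - [0, 0, 0]
    - [0, 0, 0]
    - [0, 0, 0]
    - [0, 0, 0]
    - [0, 0, 0]
    - [0, 0, 0]
    - [0, 0, 0]
    - [0, 0, 0]
    - [0, 0, 0]
    - [0, 0, 0]
    - [0, 0, 0]
    - [0, 0, 0]
    - [0, 0, 0]
    - [0, 0, 0]
    - [0, 0, 0]
  gripper: [0.7, 0.5, 0.2, 0, 0, 0, 0, 0, 0, 0, 0, 0, 0, 0, 0, 0, 0, 0, 0, 0]

```text
t: 106.6
eef_pos: [0.376, -0.2184, 0.1951]
tool_rot: [-2.153, -2.288, -0.0]
contact_force: [0.3, 0.6, -0.2]
gripper_width: 0.0856
grip_force: 0.0
```

```bash
python3 - <<'E'
from h import *
im={n:viewer.capture(n) for n in("top","scene")}
for n in im:
    r=plate("sample",{n:im[n]},.11);print(n,r,r and ((r[0][:2]-O)@np.array([xv,yv]).T).round(4))
a=cv2.resize(im["top"][180:265,180:300],(400,283),interpolation=cv2.INTER_CUBIC);a=cv2.copyMakeBorder(a,0,117,0,0,cv2.BORDER_CONSTANT);b=cv2.resize(im["scene"][150:250,250:350],(400,400),interpolation=cv2.INTER_CUBIC)
cv2.imwrite("pics/fin.png",np.hstack([a,b]))
E
```

```text
top (array([ 0.5766,  0.2027, -0.2054]), np.float64(1.272), ['top'], 1, np.float64(-0.35)) [0.0756 0.176 ]
scene (array([0.5025, 0.1184, 0.0303]), np.float64(0.064), ['scene'], 0, np.float64(0.0)) [-0.0035  0.0964]
```

View pics/fin.png

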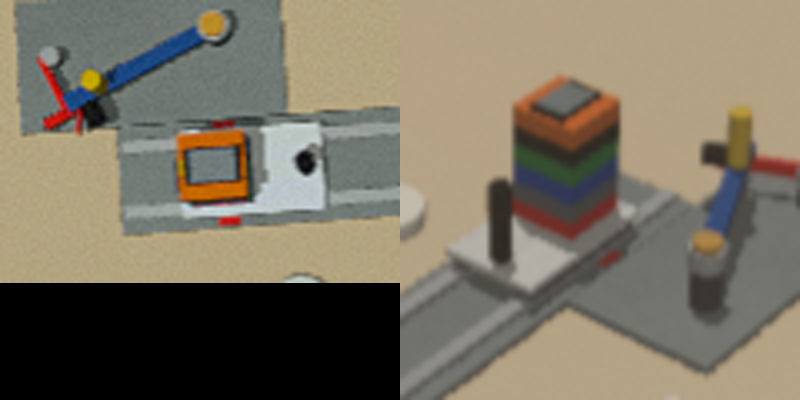

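```bash
python3 -c "
from cell import workorder
print(workorder.finish_job())"
```

```text
the job is handed in; nothing more can be done
None
```

I handed the job in at about 107 s: the striker is hooked on the catch, and all five plates are stacked on the carrier with the phone sample on top. The carrier sits in the detent at the red marks; the final picture shows the stack flush and the striker still set.

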